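# Ready the torque tester: lock the clamp and zero the peak pointer

### The job

Get the bench torque tester ready for the next test. Press the toggle clamp's handle all the way down so that it snaps over centre and stays locked on the flange of the black housing in the nest, and turn the bar knob on the dial back (anticlockwise) until the peak pointer rests at its zero stop; feel for the stop and do not force it, or the whole dial is dragged out of its setting. Leave the housing standing in its nest and the other things on the bench where they are.

Things in the scene. Friction and masses are not known exactly. Their poses are not given: they have to be found in the camera images.
- tester: Bench torque tester: fixed grey box 260 deep (x), 240 wide (y). Origin: centre of its underside; x to its back, y left seen from its front, z up. Its front 110 mm slope up at 30 deg to a deck 118 high. A round dial, 120 across, lies on the slope. A plate on the deck (top at z = 132) carries the nest (four dowels, 10 high, round the housing) and the toggle clamp.
- knob_grip (a point): Axis point, at half height, of the bar knob in mid-dial: black bar 38 long, 12 thick, 22 high on a disc 28 across, 4 thick; the window is 15 below this point. At (-89, 0, 110) in the tester's frame. Its z points out of the face along the knob's axis (30 deg from vertical, towards the tester's front); its x along the bar to the peak pointer's end (white line); it turns with the knob.
- reset_knob (a joint): Peak pointer on the bar knob, rad: 0 = at the zero stop, a hard stop on the dial at the lower left, grows clockwise seen facing the dial, to 4.71. Turn anticlockwise to zero it. Stays where left (friction 0.035 Nm). Slim, with a small square flag; the short broad pointer resting at zero is the live one and stays. Pushed on against the stop with more than 0.35 Nm it drags the whole dial round.
- handle_press (a point): Top of the clamp handle's black round grip (16 thick), 16 short of its end, 90 from the pivot, which lies at (60, 88.5, 172) in the tester's frame, axis along the tester's x. Open, the handle stands 57 deg up leaning to the tester's +y, this point at (60, 122, 255); locked it is level, this point at (60, 176, 189). Site y runs outwards along the handle, z out of the grip's top.
- clamp_handle (a joint): Toggle clamp handle, rad: 0 = open (start), 1.0 = locked at its stop, level. The pad meets the flange at 0.49; resistance rises to about 6 N at handle_press between 0.6 and 0.7; dead centre 0.86: beyond it the handle pulls itself down and stays locked, short of it it springs back to about 0.5. Below that it stays where left.
- clamp_pad: Black rubber pad (10 across) on a sprung spindle at the end of the clamp's arm, origin at its underside; pressed on the flange, at the side of the housing nearest the clamp, with about 30 N when locked.
- housing: Black moulded plastic cup, 64 across and 62 high, with a toothed flange 92 across and 5 thick at its foot; open at the top; stands loose in the nest; origin at the centre of its underside, z up; about 110 g.
- nest (a point): Centre of the nest on top of the fixture plate, at (60, -56, 132) in the tester's frame; the housing's origin lies here when it stands in its nest.
- spare_housing: Bystander: a second cup like the housing, standing on the mat (z = 2 mm); origin at the centre of its underside.
- dispenser: Bystander: solvent dispenser bottle with a steel top, 62 across, 114 high; origin at the centre of its underside.
- tape_roll: Bystander: roll of masking tape lying flat, 100 across, 24 high; origin at the centre of its underside.
- scraper: Bystander: flat scraper, 155 long, 24 wide, 12 high; origin at its underside, x towards the blade.
- zero_stop (a point): Steel zero stop pin in the dial, beside the zero mark (start of the scale, lower left), 43 from the knob's axis. The dial with its bezel, scale and pin is held in the tester by friction (0.35 Nm or more about the knob's axis; its setting differs from day to day by up to 20 deg) and must keep its setting.
There are look-alikes about, which are no part of the job. Leave any green or pink look-alike of the housing alone.

How it is judged:
At the end, for the whole second after the job is handed in: Peak pointer at its zero stop within 0.07 rad (4 degrees), clamp handle locked (above 0.93 rad) with the pad pressing on the housing's flange with more than 10 N, housing upright in its nest (within 6 mm) (value of joint reset_knob between -0.07 and 0.07 rad and value of joint clamp_handle above 0.93 rad and contact force between clamp_pad and housing above 10 N and distance between housing and nest below 0.006 m and angle between housing's own z axis and vertical below 0.06 rad); the robot touches nothing.
It fails at once if the dial is dragged out of its setting: its zero stop moves by more than 6 mm (8 degrees) (distance of zero_stop from where it was at the start of the episode above 0.006 m).
It fails at once if the housing is knocked out of its nest (distance between housing and nest above 0.012 m).
It fails at once if another thing on the bench is moved by more than 30 mm (distance of any of spare_housing, dispenser, tape_roll, scraper from where it was at the start of the episode above 0.03 m).
It also fails if it takes over 67 s, if anything falls off the work surface, if the arm or the gripper's body presses on something with over 40 N, if the wrist force passes 120 N, or if a joint passes its speed limit or range.

### The arm

A 6-joint arm with a two-finger parallel gripper is mounted at the origin on the work surface. World frame = base frame: x ahead of the robot, y to its left, z up, the work surface at z = 0. Lengths are in m, angles in rad, forces in N, time in s.
With the tool pointing down it reaches from about 0.225 to 0.875 m from the base axis. Payload 3.4 kg.
Tool frame: the origin (TCP) lies at the very end of the fingers, on their centre line; the grasp point (between the pads) lies 19 mm behind it (grip_depth is the y of the grasp point in the tool frame, in m); y points along the fingers, x is the direction in which the jaws open and shut, and the axes are right-handed (so a half turn about y gives the same grasp; the last joint's range is limited). The gripper opens to 85 mm and grips with 20 to 120 N. Pads are 22 mm wide; open, the fingers measure 114 mm over their backs; the gripper's body (76 mm by 85 mm) begins 54 mm behind the grasp point. The pads swing forward as they close: fully open they stand 13 mm farther back than shut.
Start: joints at [1.145, 0.276, 1.505, -0, 1.361, -0.121], TCP at [0.173, 0.549, 0.197] pointing down, gripper open.
Joint ranges: [-2.89, 2.89], [-0.75, 2.08], [0.22, 2.7], [-1.18, 4.32], [0.11, 2.71], [-2.7, 2.7]. Speed limits (rad/s): [2.57, 2.57, 3.14, 3.14, 3.14, 3.14].

### API

Orientations are given as a unit quaternion [w, x, y, z].
In Python, from rig import get_state, camera, camera_model, sign_off, grip_depth gives the robot as it stands.
- The arm moves only by the tool drive_tool, never from a script. Its argument "commands" is a list of rows, each an object of numbers: "x", "y", "z": the shift along the tool's x, y, z in cm; "yaw": the turn about the tool's y in rad; "fingers": the opening in per cent of the stroke, from 0 (shut) to 100 (fully open). In form: [{"x": .., "y": .., "z": .., "yaw": .., "fingers": ..}, ...]. A call has 1 to 20 rows; each row shifts and turns the pose as measured when the row begins, along the tool's axes as they then stand; what a row does not reach is not made up. A row lasts 1/8 s, in which the tool goes at most 62.5 mm and 10.7 degrees, less where a joint would pass 70% of its speed; a pose out of reach is approached as far as the arm can. A call with a gripper value outside its range is refused whole. The fingers move at their own pace and stop on an object; "squeeze" is the grip in N (left out, the last holds). Time passes only in rows, so rows that do not move let the fingers close. It gives the time, the measured TCP pose, the force and the opening at its end, in the units of the state.
- get_state(): the state, without advancing time (a new reading comes with each control period).
- camera(name): name is "scene" or "top" or "wrist"; returns (picture, depth): 384x512x3 uint8, red, green, blue; 384x512 float32, m along the optical axis (not along the pixel's ray), 0 where there is no reading.
- camera_model(name): a dict with "K" (3x3 intrinsics, pixels), "R" (3x3) and "t" (3): a world point X has camera coordinates R X + t. Camera axes: x right, y down, z forward; pixel columns grow to the right and rows downward; lengths in m; the calibration is good to about 2 mm. A picture is of the moment at which its call begins: read the wrist's pose just before it. camera_model takes no time and is no camera call; for the wrist camera it gives the pose at the moment of the call.
- sign_off(): hands the job in, once; it reports no verdict.
The state is a dict: "clock": time; "q": joint angles; "joint_velocities": joint speeds; "tau": joint torques, N m; "eef_pos": TCP position; "orientation": TCP orientation; "force": force on the tool from outside, world axes, zero at the start; "wrist_torque": the same for the moment, N m; "opening": finger opening in m.
Only numpy, scipy, OpenCV 4.12 (cv2) and the standard library are available. Lean on these libraries where they do the work, as an engineer would, in place of code of your own. Each camera call takes 0.05 s, during which the arm holds its last target.

## Working session

There is one attempt and no reset: what is moved stays moved. The work goes in short steps, Python scripts to look and compute and a tool call to move; the robot and the scene stay as the last step left them, time stands still between calls to the robot, and variables do not carry over. Pictures are saved under pics/ and viewed, and the job is handed in when it is done.

Besides the shell and the picture viewer there is one more tool, called after "Call:" as name(argument=value, ...), one argument or row to a line, values as JSON. drive_tool: Moves the arm, as the interface text tells. Its arguments: {"type":"object","properties":{"commands":{"type":"array","items":{"type":"object","properties":{"x":{"type":"number"},"y":{"type":"number"},"z":{"type":"number"},"yaw":{"type":"number"},"fingers":{"type":"number"}}}},"squeeze":{"type":"number"}},"required":["commands"]}

```bash
mkdir -p pics; ls; python3 - <<'E'
from rig import *
import cv2,numpy as np
print(get_state())
for n in ("scene","top","wrist"):
    p,d=camera(n); m=camera_model(n)
    cv2.imwrite(f"pics/{n}0.png",cv2.resize(p[:,:,::-1],(768,576)))
    np.savez(f"pics/{n}0.npz",p=p,d=d,**m); print(n,m)
E
```

```text
pics
{'clock': 0.0, 'q': array([ 1.14499485e+00,  2.76609865e-01,  1.50613156e+00, -2.66770438e-05,
        1.36065713e+00, -1.20971584e-01]), 'joint_velocities': array([-6.00287753e-04,  5.05606750e-04,  4.86424063e-05, -1.02417558e-03,
       -5.15497907e-04, -1.32462805e-03]), 'tau': array([ 1.60752013e-03, -4.16783524e+01, -2.45797795e+01, -1.53996175e-04,
        1.10531659e-02,  1.77881965e-06]), 'eef_pos': array([0.1723363 , 0.54796561, 0.19643189]), 'orientation': array([-0.56979416,  0.57043587,  0.41774023, -0.4188444 ]), 'force': array([ 0.84527217,  0.85363668, -0.13429134]), 'wrist_torque': array([-0.0051213 , -0.01141261, -0.02941774]), 'opening': 0.0851004871029004}
scene {'K': array([[428.26247601,   0.        , 254.3694679 ],
       [  0.        , 428.26247601, 191.76932785],
       [  0.        ,   0.        ,   1.        ]]), 'R': array([[-0.1719185 ,  0.98498811,  0.01557093],
       [ 0.60154868,  0.11748437, -0.79014974],
       [-0.78011744, -0.12647468, -0.61271604]]), 't': array([ 0.10019106, -0.22067264,  2.0054831 ])}
top {'K': array([[400.04286097,   0.        , 246.59878745],
       [  0.        , 400.04286097, 189.26477042],
       [  0.        ,   0.        ,   1.        ]]), 'R': array([[-0.06386784, -0.99794857, -0.00442211],
       [-0.97306501,  0.06325764, -0.22168209],
       [ 0.22150706, -0.00985536, -0.97510897]]), 't': array([0.0089358 , 0.61501033, 1.31138386])}
wrist {'K': array([[300.66207302,   0.        , 255.9847865 ],
       [  0.        , 300.66207302, 188.05856916],
       [  0.        ,   0.        ,   1.        ]]), 'R': array([[ 0.29993657,  0.953957  , -0.00202667],
       [ 0.91945162, -0.28852009,  0.26714206],
       [ 0.2542573 , -0.0819891 , -0.96365503]]), 't': array([-0.57433027, -0.03360667,  0.37712613])}
```

View pics/scene0.png

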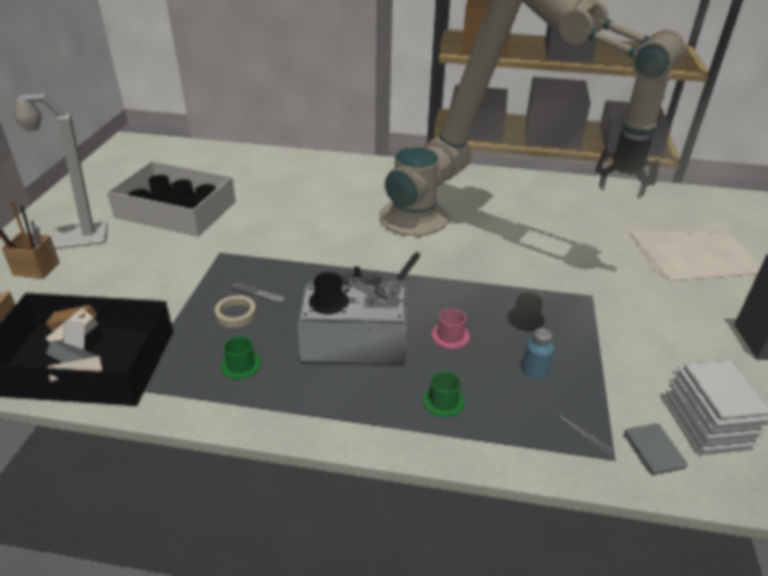

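View pics/top0.png

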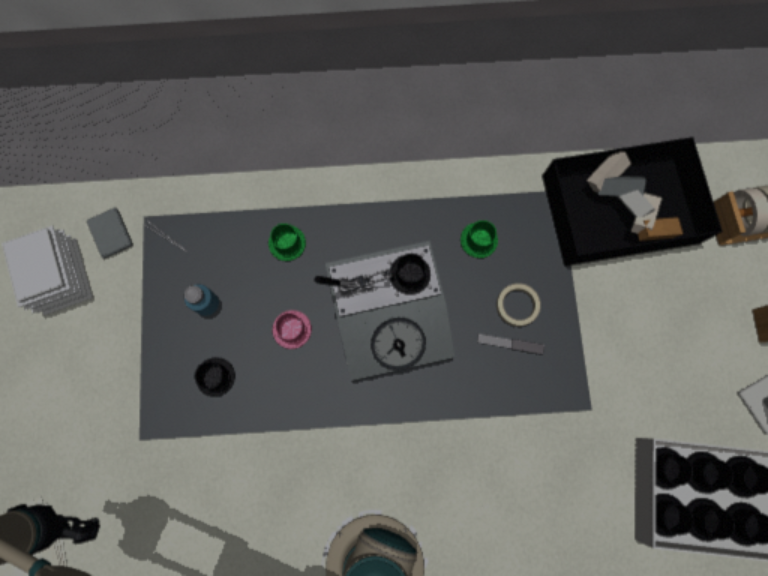

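View pics/wrist0.png

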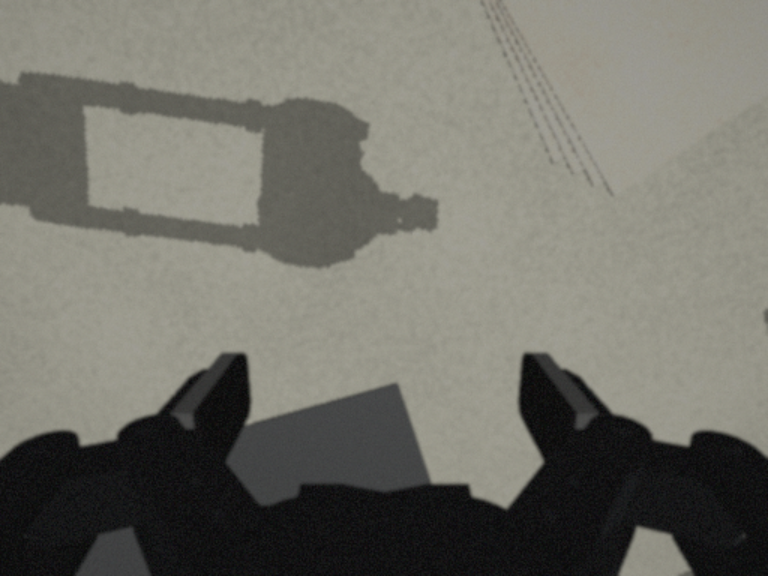

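```bash
cat > h.py <<'E'
import numpy as np,cv2
from scipy.spatial.transform import Rotation as R_
def cloud(f):
    z=np.load(f);d=z['d'];K=z['K'];v,u=np.mgrid[:384,:512]
    c=np.stack([(u-K[0,2])/K[0,0]*d,(v-K[1,2])/K[1,1]*d,d],-1)
    w=(c-z['t'])@z['R']; w[d==0]=np.nan
    return z,w
def proj(m,X):
    c=np.atleast_2d(X)@m['R'].T+m['t']; p=c@m['K'].T; return p[:,:2]/p[:,2:]
def Rq(q): return R_.from_quat([q[1],q[2],q[3],q[0]]).as_matrix()
E
python3 - <<'E'
from h import *
z,w=cloud('pics/top0.npz')
p=z['p'][150:270,190:320]
cv2.imwrite('pics/topc.png',cv2.resize(p[:,:,::-1],None,fx=6,fy=6,interpolation=cv2.INTER_CUBIC)[:600])
s=w[140:270,190:330].reshape(-1,3)
m=(s[:,2]>.03)
print(np.histogram(s[m][:,2],bins=20))
deck=s[(s[:,2]>.11)&(s[:,2]<.14)&(s[:,0]>0.3)]
print(len(deck),cv2.minAreaRect(deck[:,:2].astype(np.float32)*1000))
b=s[(s[:,2]>.03)&(s[:,2]<.14)]
print(cv2.minAreaRect(b[:,:2].astype(np.float32)*1000))
# slope plane
sl=s[(s[:,2]>.065)&(s[:,2]<.11)]
c=sl.mean(0);_,_,V=np.linalg.svd(sl-c);n=V[2]*np.sign(V[2][2]);print(len(sl),c,n,np.degrees(np.arccos(n[2])),'yaw',np.degrees(np.arctan2(-n[1],-n[0])))
E
```

```text
(array([ 107,  100,  384,  377,  429,  482,  651, 1214, 1668,  196,   87,
        125,   99,   99,    7,   16,   14,   14,   14,   25]), array([0.03006771, 0.04242919, 0.05479068, 0.06715217, 0.07951366,
       0.09187515, 0.10423664, 0.11659812, 0.12895961, 0.1413211 ,
       0.15368259, 0.16604408, 0.17840557, 0.19076706, 0.20312854,
       0.21549003, 0.22785152, 0.24021301, 0.2525745 , 0.26493599,
       0.27729747]))
3164 ((557.6900024414062, -69.147216796875), (241.12489318847656, 240.30960083007812), 8.720575332641602)
((580.0792846679688, -77.42459106445312), (497.8817443847656, 367.56744384765625), 87.5137710571289)
1622 [ 0.46965096 -0.0819946   0.08936536] [-0.08966562 -0.00874589  0.99593353] 5.1688502946642 yaw 5.570949887975009
```

View pics/topc.png

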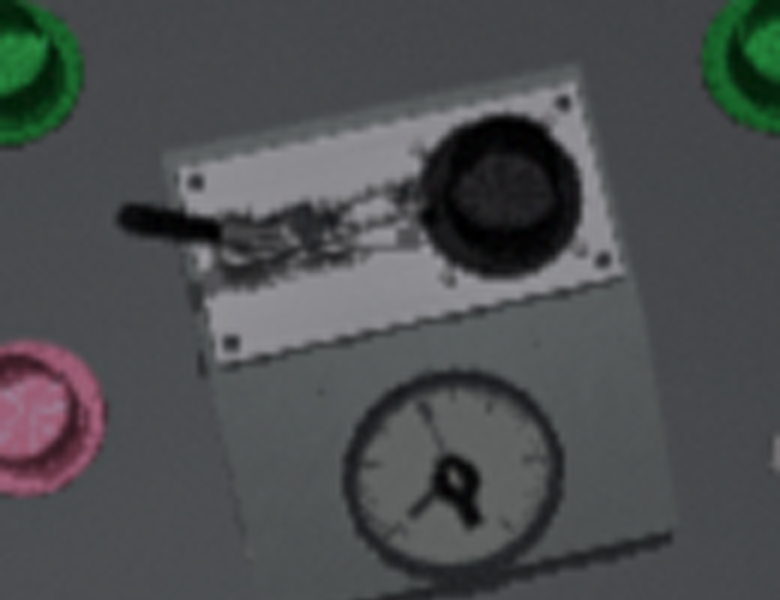

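```bash
cat >> h.py <<'E'
def ray(m,u,v,z):
    d=m['R'].T@np.linalg.inv(m['K'])@np.array([u,v,1.]); o=-m['R'].T@m['t']
    return o+d*(z-o[2])/d[2]
def T(xy,yaw,p):
    c,s=np.cos(yaw),np.sin(yaw);p=np.asarray(p,float)
    return np.stack([xy[0]+c*p[...,0]-s*p[...,1],xy[1]+s*p[...,0]+c*p[...,1],p[...,2]],-1)
E
python3 - <<'E'
from h import *
from scipy.optimize import least_squares
z=dict(np.load('pics/top0.npz'))
f=lambda a,b:((a+.5)/6+190-.5,(b+.5)/6+150-.5)
obs=np.array([f(165,155),f(578,65),f(672,537),f(632,280)])
pts=np.array([[.13,.12,.118],[.13,-.12,.118],[-.13,-.12,.0545],[-.02,-.12,.118]])
obs=np.vstack([obs,f(455,478)]);pts=np.vstack([pts,[-.0945,0,.1005]])
r=least_squares(lambda q:(proj(z,T(q[:2],q[2],pts))-obs).ravel(),[.56,-.07,0.1])
print(r.x,np.degrees(r.x[2]));print(r.fun.reshape(-1,2))
for n,p in dict(knob=[-.089,0,.110],press=[.06,.122,.255],lock=[.06,.176,.189],nest=[.06,-.056,.132]).items(): print(n,T(r.x[:2],r.x[2],p))
from rig import *
s=get_state();print(Rq(s['orientation']),grip_depth)
# housing check
_,w=cloud('pics/top0.npz'); q=w.reshape(-1,3); q=q[np.linalg.norm(q[:,:2]-T(r.x[:2],r.x[2],[.06,-.056,.132])[:2],axis=1)<.06]; k=q[(q[:,2]>.183)&(q[:,2]<.203)]; print('rim',(k.max(0)+k.min(0))/2,len(k))
E
```

```text
[ 0.5542193  -0.06924964  0.15432921] 8.842412364857573
[[-1.22254576 -1.97197936]
 [-0.55427227 -1.8956451 ]
 [ 0.28201992 -3.43411519]
 [ 1.24012423  4.75714027]
 [ 0.22628427  2.25985475]]
knob [ 0.46627707 -0.08293049  0.11      ]
press [0.59475268 0.06052341 0.255     ]
lock [0.58645194 0.11388161 0.189     ]
nest [ 0.62211436 -0.11536104  0.132     ]
[[ 3.00096441e-01 -5.23032680e-04 -9.53908723e-01]
 [ 9.53907903e-01 -1.25686153e-03  3.00096873e-01]
 [-1.35589165e-03 -9.99999073e-01  1.21745335e-04]] -0.0187
rim [ 0.61535829 -0.10192776  0.19302171] 116
```

Call:
drive_tool(
  commands=[
    {"x": -4.1, "y": -1.5, "z": -3.8},
    {"x": -4.1, "y": -1.5, "z": -3.8},
    {"x": -4.1, "y": -1.5, "z": -3.8},
    {"x": -4.1, "y": -1.5, "z": -3.8},
    {"x": -4.1, "y": -1.5, "z": -3.8},
    {"x": -4.1, "y": -1.5, "z": -3.8},
    {"x": -4.1, "y": -1.5, "z": -3.8},
    {"x": -4.1, "y": -1.5, "z": -3.8},
    {"x": -4.1, "y": -1.5, "z": -3.8},
    {"x": -4.1, "y": -1.5, "z": -3.8},
    {"x": -4.1, "y": -1.5, "z": -3.8},
    {"x": -4.1, "y": -1.5, "z": -3.8},
    {"fingers": 0},
  ],
)

```text
invalid input
```

```bash
cat > snap.py <<'E'
import sys
from rig import *
from h import *
def snap(tag,n="wrist"):
    s=get_state();m=camera_model(n);p,d=camera(n)
    np.savez(f"pics/{tag}.npz",p=p,d=d,**m)
    cv2.imwrite(f"pics/{tag}.png",cv2.resize(p[:,:,::-1],(768,576),interpolation=cv2.INTER_CUBIC))
    return s
if __name__=="__main__":
    s=snap(*sys.argv[1:]);
    for k in("clock","q","eef_pos","orientation","force","wrist_torque","opening"):print(k,np.round(s[k],4))
E
python3 snap.py w1
```

```text
clock 0.15
q [ 1.145   0.2764  1.5058 -0.      1.3607 -0.121 ]
eef_pos [0.1724 0.5481 0.1967]
orientation [-0.5699  0.5704  0.4179 -0.4187]
force [ 0.1035  0.1165 -0.387 ]
wrist_torque [-0.0163 -0.0645 -0.0326]
opening 0.0855
```

View pics/w1.png

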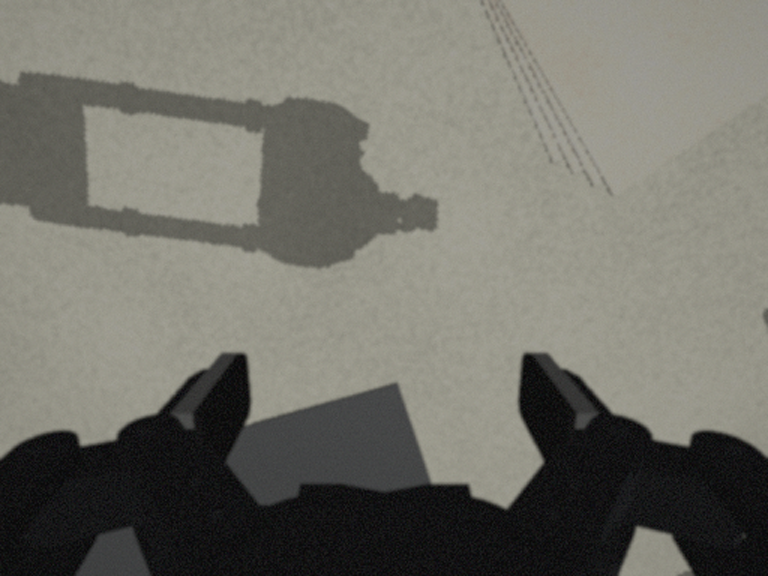

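Call:
drive_tool(
  commands=[
    {"x": -4.1, "y": -1.5, "z": -3.8, "yaw": 0, "fingers": 100},
    {"x": -4.1, "y": -1.5, "z": -3.8, "yaw": 0, "fingers": 100},
    {"x": -4.1, "y": -1.5, "z": -3.8, "yaw": 0, "fingers": 100},
    {"x": -4.1, "y": -1.5, "z": -3.8, "yaw": 0, "fingers": 100},
  ],
)

```text
clock: 0.7
eef_pos: [0.2695, 0.3435, 0.2556]
orientation: [-0.568, 0.569, 0.419, -0.422]
force: [1.0, 1.0, 0.7]
opening: 0.0854
```

Call:
drive_tool(
  commands=[
    {"x": -4.1, "y": -1.5, "z": -3.8, "yaw": 0, "fingers": 100},
    {"x": -4.1, "y": -1.5, "z": -3.8, "yaw": 0, "fingers": 100},
    {"x": -4.1, "y": -1.5, "z": -3.8, "yaw": 0, "fingers": 100},
    {"x": -4.1, "y": -1.5, "z": -3.8, "yaw": 0, "fingers": 50},
    {"x": -4.1, "y": -1.5, "z": -3.8, "yaw": 0, "fingers": 0},
    {"x": -4.1, "y": -1.5, "z": -3.8, "yaw": 0, "fingers": 0},
    {"x": -4.1, "y": -1.5, "z": -3.8, "yaw": 0, "fingers": 0},
    {"x": -4.1, "y": -1.5, "z": -3.8, "yaw": 0, "fingers": 0},
    {"x": 0, "y": 0, "z": 0, "yaw": 0, "fingers": 0},
  ],
)

```text
clock: 1.82
eef_pos: [0.4693, -0.0759, 0.3815]
orientation: [-0.568, 0.571, 0.42, -0.419]
force: [-0.1, 0.3, -0.2]
opening: 0.0004
```

```bash
python3 snap.py w2
```

```text
clock 1.825
q [-0.3051  0.0687  1.3245 -0.0021  1.7432 -1.5744]
eef_pos [ 0.4693 -0.0759  0.3815]
orientation [-0.5676  0.5714  0.4196 -0.4187]
force [-0.0688  0.2806 -0.2113]
wrist_torque [0.0056 0.0523 0.0087]
opening 0.0004
```

View pics/w2.png

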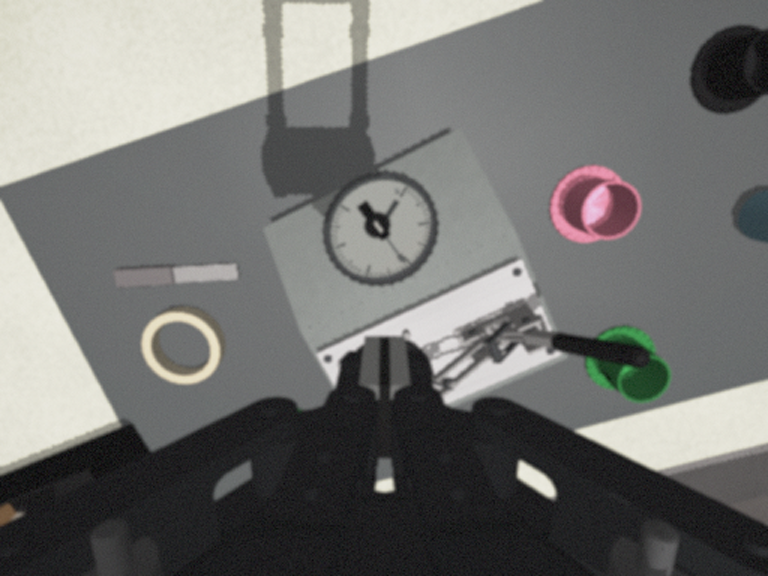

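```bash
python3 - <<'E'
from h import *
p=np.load('pics/w2.npz')['p']
def crop(x0,y0,w,h,f,n): cv2.imwrite(n,cv2.resize(p[y0:y0+h,x0:x0+w,::-1],None,fx=f,fy=f,interpolation=cv2.INTER_CUBIC))
crop(205,105,95,95,6,'pics/w2dial.png')
crop(165,75,220,190,3.5,'pics/w2box.png')
E
```

```text
(no output)
```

View pics/w2dial.png

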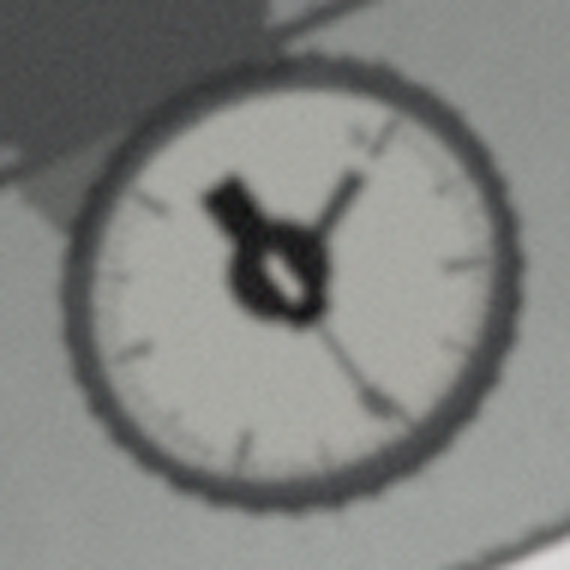

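View pics/w2box.png

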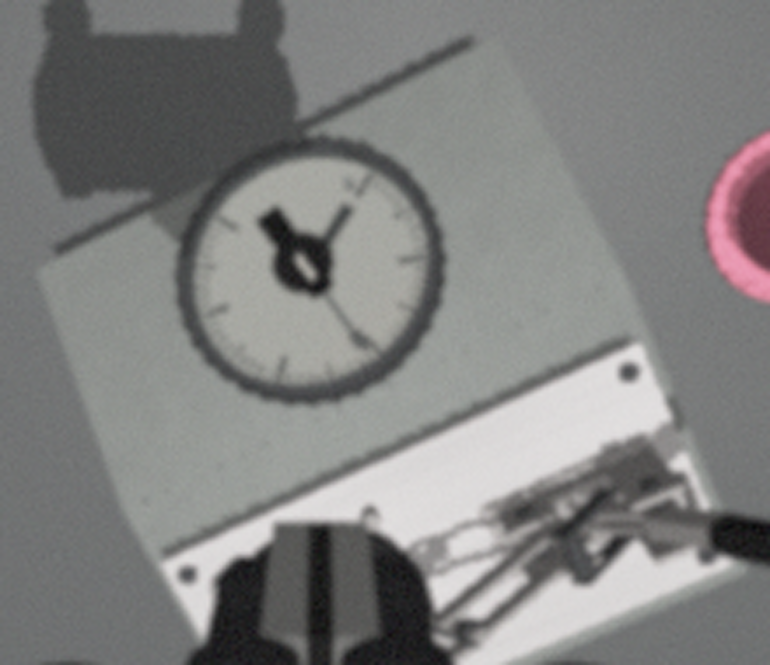

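```bash
python3 - <<'E'
from h import *
from scipy.optimize import least_squares
z=dict(np.load('pics/w2.npz'));zt=dict(np.load('pics/top0.npz'))
g=lambda a,b:((a+.5)/3.5+165-.5,(b+.5)/3.5+75-.5)
d=lambda a,b:((a+.5)/6+205-.5,(b+.5)/6+105-.5)
obs=np.array([g(40,272),g(490,40),g(125,505),g(625,275),d(293,284)])
pts=np.array([[-.13,-.12,.0545],[-.13,.12,.0545],[-.02,-.12,.118],[-.02,.12,.118],[-.0815,0,.097]])
f=lambda a,b:((a+.5)/6+190-.5,(b+.5)/6+150-.5)
obt=np.array([f(165,155),f(578,65)]);ptt=np.array([[.13,.12,.118],[.13,-.12,.118]])
fun=lambda q:np.r_[(proj(z,T(q[:2],q[2],pts))-obs).ravel(),(proj(zt,T(q[:2],q[2],ptt))-obt).ravel()]
r=least_squares(fun,[.56,-.07,0.1],loss='soft_l1')
print(r.x,np.degrees(r.x[2]));print(fun(r.x).reshape(-1,2).round(1))
_,w=cloud('pics/w2.npz');_,wt=cloud('pics/top0.npz')
for W in(w,wt):
    # into tester frame
    c,s=np.cos(r.x[2]),np.sin(r.x[2]);P=W.reshape(-1,3);P=P[np.isfinite(P[:,0])];D=P[:,:2]-r.x[:2]
    L=np.c_[c*D[:,0]+s*D[:,1],-s*D[:,0]+c*D[:,1],P[:,2]]
    m=(abs(L[:,1])<.11)&(L[:,0]<-.02)&(L[:,0]>-.13)
    # bottom of box: raised points
    b=L[(L[:,2]>.05)&(L[:,2]<.14)&(abs(L[:,0])<.16)&(abs(L[:,1])<.16)];print('pct y',np.percentile(b[:,1],[1,99]),'x',np.percentile(b[:,0],[1,99]))
    sl=L[m&(abs(L[:,1])>.075)];print('slope',np.polyfit(sl[:,0],sl[:,2],1),np.polyval(np.polyfit(sl[:,0],sl[:,2],1),-.02))
    h=L[(np.hypot(L[:,0]-.06,L[:,1]+.056)<.06)&(L[:,2]>.185)&(L[:,2]<.205)]
    if len(h)>20:
        rr=least_squares(lambda q:np.hypot(h[:,0]-q[0],h[:,1]-q[1])-.0305,[.06,-.056],loss='soft_l1',f_scale=.002);print('rim c',rr.x,len(h))
    g_=L[(L[:,2]>.185)&(L[:,1]>.07)&(L[:,1]<.2)&(abs(L[:,0]-.06)<.04)&(L[:,2]<.29)]
    if len(g_): print('handle',len(g_),g_[::max(1,len(g_)//12)].round(3))
q=r.x
for n,p in dict(knob=[-.089,0,.110],press=[.06,.122,.255],lock=[.06,.176,.189]).items(): print(n,T(q[:2],q[2],p))
# pixel angles on dial plane
n=T((0,0),q[2],[-.5,0,.866]);c0=T(q[:2],q[2],[-.0815,0,.097])
ex=T((0,0),q[2],[.866,0,.5]);ey=T((0,0),q[2],[0,1.,0])
def dial(a,b,h=0):
    u,v=d(a,b);dr=z['R'].T@np.linalg.inv(z['K'])@np.array([u,v,1.]);o=-z['R'].T@z['t']
    X=o+dr*((c0+h*n-o)@n)/(dr@n)-c0;return round(float(X@ex)*1000,1),round(float(X@ey)*1000,1),round(float(np.degrees(np.arctan2(X@ey,X@ex))),1)
for nm,a in dict(ctr=(293,284),liv=(357,175),zero=(393,133),pin=(358,133),flag=(382,402),tick=(405,418)).items():print(nm,dial(*a))
print('barend',dial(222,193,.026),dial(312,318,.026))
E
```

```text
[ 0.54818144 -0.07023156  0.15681046] 8.984577552955791
[[-0.9 -0.1]
 [ 1.8 -0.7]
 [-0.1  2.5]
 [ 0.3  0.8]
 [-1.7 -1.5]
 [-0.9 -0.1]
 [-0.2 -0.3]]
pct y [-0.11811261  0.11703416] x [-0.12886126  0.1254276 ]
slope [0.57600154 0.12992191] 0.118401875977245
rim c [0.07099892 0.02338721] 132
handle 1026 [[0.054 0.095 0.186]
 [0.053 0.115 0.221]
 [0.052 0.123 0.237]
 [0.052 0.113 0.232]
 [0.053 0.135 0.256]
 [0.057 0.102 0.22 ]
 [0.053 0.12  0.249]
 [0.053 0.137 0.268]
 [0.057 0.114 0.242]
 [0.055 0.137 0.27 ]
 [0.055 0.13  0.269]
 [0.063 0.141 0.269]
 [0.065 0.13  0.267]]
pct y [-0.11817729  0.1175934 ] x [-0.12948428  0.12654604]
slope [0.5794424  0.13292846] 0.12133961206847159
rim c [ 0.05880238 -0.0544079 ] 108
handle 108 [[0.064 0.136 0.277]
 [0.06  0.129 0.271]
 [0.059 0.138 0.273]
 [0.061 0.113 0.241]
 [0.056 0.136 0.27 ]
 [0.059 0.11  0.233]
 [0.053 0.139 0.274]
 [0.056 0.114 0.236]
 [0.061 0.087 0.191]
 [0.053 0.115 0.235]
 [0.057 0.088 0.191]
 [0.051 0.101 0.216]]
knob [ 0.46027344 -0.08413057  0.11      ]
press [0.5883927  0.05964166 0.255     ]
lock [0.57995959 0.1129791  0.189     ]
ctr (3.5, 1.5, 23.7)
liv (-15.7, 27.9, 119.3)
zero (-21.6, 40.7, 118.0)
pin (-26.0, 32.7, 128.5)
flag (42.1, 9.8, 13.1)
tick (48.5, 13.3, 15.4)
barend (-15.5, -3.1, -168.9) (24.0, 4.6, 10.8)
```

Call:
drive_tool(
  commands=[
    {"x": 4.6, "y": 0, "z": -2.8, "yaw": 0, "fingers": 0},
    {"x": 4.6, "y": 0, "z": -2.8, "yaw": 0, "fingers": 0},
    {"x": 4.5, "y": 0, "z": -2.8, "yaw": 0, "fingers": 0},
    {"x": 0, "y": 2.5, "z": 0, "yaw": -0.15, "fingers": 0},
    {"x": 0, "y": 2.5, "z": 0, "yaw": -0.15, "fingers": 0},
    {"x": 0, "y": 2.5, "z": 0, "yaw": -0.15, "fingers": 0},
    {"x": 0, "y": 0, "z": 0, "yaw": 0, "fingers": 0},
  ],
)

```text
clock: 2.75
eef_pos: [0.5849, 0.0465, 0.3024]
orientation: [0.456, -0.453, -0.541, 0.542]
force: [-0.5, 0.4, 0.6]
opening: 0.0
```

```bash
cat >> h.py <<'E'
Q=(np.array([.548,-.070]),.1568)
def loc(p):
    c,s=np.cos(Q[1]),np.sin(Q[1]);d=np.asarray(p)[:2]-Q[0];return np.array([c*d[0]+s*d[1],-s*d[0]+c*d[1],p[2]])
E
cat > st.py <<'E'
from rig import *
from h import *
s=get_state();R=Rq(s['orientation']);print('t',s['clock'],'local mm',(loc(s['eef_pos'])*1000).round(1),'jaw-vs-tester deg',round(float(np.degrees(np.arctan2(R[1,0],R[0,0]))-np.degrees(Q[1])),1),'F',s['force'].round(2),'M',s['wrist_torque'].round(3),'q',s['q'].round(2))
E
python3 st.py; python3 - <<'E'
from h import *
_,w=cloud('pics/w2.npz');P=w[100:205,200:305].reshape(-1,3);P=P[np.isfinite(P[:,0])]
L=np.array([loc(p) for p in P])
h=(L-[-.0815,0,.097])@np.array([-.5,0,.866])
a=(L-[-.0815,0,.097])@np.array([.866,0,.5])
m=(np.hypot(a,L[:,1])<.035)
print(np.histogram(h[m],bins=12))
b=m&(h>.012);print(b.sum(),a[b].mean(),L[b,1].mean(),cv2.minAreaRect(np.c_[a[b],L[b,1]].astype(np.float32)*1000),np.percentile(h[b],[50,90]))
f=m&(h<.004);print('face',np.median(h[f]),f.sum())
E
```

```text
t 2.75 local mm [ 54.6 109.3 302.4] jaw-vs-tester deg 90.9 F [-0.5   0.38  0.65] M [-0.002 -0.033  0.052] q [-0.04  0.26  1.27  0.    1.61 -1.78]
(array([547, 631,  92,  19,   8,   2,   7,   5,   5,   7,  49, 149]), array([-0.00240638,  0.00018266,  0.0027717 ,  0.00536074,  0.00794978,
        0.01053882,  0.01312786,  0.0157169 ,  0.01830594,  0.02089498,
        0.02348402,  0.02607306,  0.0286621 ]))
223 0.0032125852622488234 -0.0005141977202161956 ((0.7516345977783203, -0.9675521850585938), (37.825416564941406, 11.954899787902832), 10.680203437805176) [0.02648819 0.02753013]
face 0.00028073039909706126 1199
```

Call:
drive_tool(
  commands=[
    {"x": -1.6, "y": 0, "z": -0.35, "yaw": 0, "fingers": 0},
    {"x": 0, "y": 2.0, "z": 0, "yaw": 0, "fingers": 0},
    {"x": 0, "y": 2.0, "z": 0, "yaw": 0, "fingers": 0},
    {"x": 0.5, "y": 0, "z": 0, "yaw": 0, "fingers": 0},
    {"x": 0.5, "y": 0, "z": 0, "yaw": 0, "fingers": 0},
  ],
)

```text
clock: 3.38
eef_pos: [0.593, 0.0391, 0.2689]
orientation: [-0.455, 0.459, 0.541, -0.538]
force: [-0.9, 0.1, 0.7]
opening: -0.0001
```

```bash
python3 st.py
```

```text
t 3.375 local mm [ 61.5 100.7 268.9] jaw-vs-tester deg 90.5 F [-0.91  0.13  0.7 ] M [-0.007 -0.047 -0.028] q [-0.05  0.27  1.34 -0.    1.52 -1.79]
```

Call:
drive_tool(
  commands=[
    {"x": 0.7, "y": 0.9, "z": 0.2, "yaw": 0, "fingers": 0},
    {"x": 0.95, "y": 0.55, "z": 0, "yaw": 0, "fingers": 0},
    {"x": 0.95, "y": 0.55, "z": 0, "yaw": 0, "fingers": 0},
  ],
)

```text
clock: 3.75
eef_pos: [0.5878, 0.066, 0.2502]
orientation: [-0.454, 0.461, 0.542, -0.537]
force: [0.6, 0.0, -0.4]
opening: -0.0002
```

```bash
python3 st.py
```

```text
t 3.75 local mm [ 60.6 128.1 250.2] jaw-vs-tester deg 90.5 F [ 0.57  0.03 -0.38] M [ 0.021 -0.003  0.017] q [-0.01  0.27  1.38 -0.    1.47 -1.74]
```

Check that it is actually being pushed.

Call:
drive_tool(
  commands=[
    {"x": 0.9, "y": 0.85, "z": 0.1, "yaw": 0, "fingers": 0},
  ],
)

```text
clock: 3.88
eef_pos: [0.5853, 0.0757, 0.2413]
orientation: [-0.453, 0.461, 0.542, -0.537]
force: [0.8, -0.3, 0.2]
opening: -0.0001
```

```bash
python3 st.py; python3 snap.py s3 scene >/dev/null; python3 snap.py w3 |head -1; python3 - <<'E'
import cv2
a=cv2.imread('pics/s3.png')[200:400,250:500];cv2.imwrite('pics/s3c.png',cv2.resize(a,None,fx=3,fy=3))
E
```

```text
t 3.875 local mm [ 59.6 138.1 241.3] jaw-vs-tester deg 90.5 F [ 0.77 -0.27  0.25] M [0.047 0.023 0.066] q [ 0.01  0.27  1.4  -0.    1.45 -1.72]
clock 3.925
```

View pics/s3c.png

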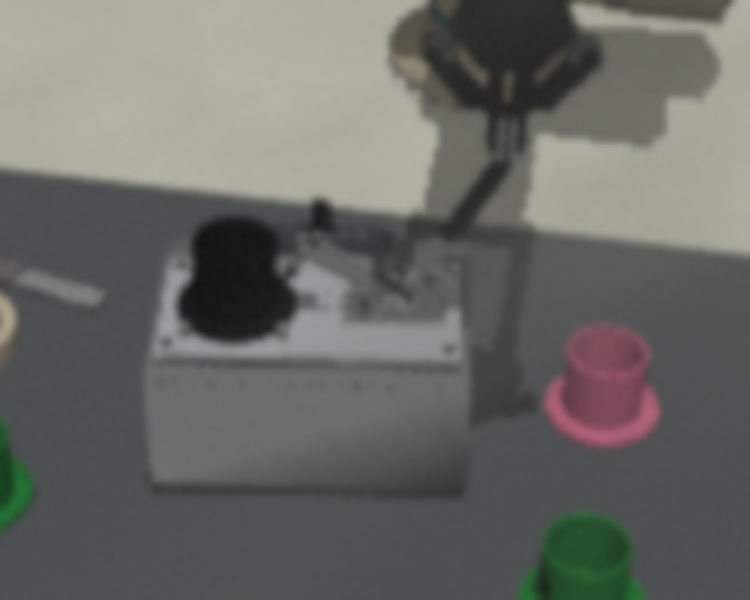

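View pics/w3.png

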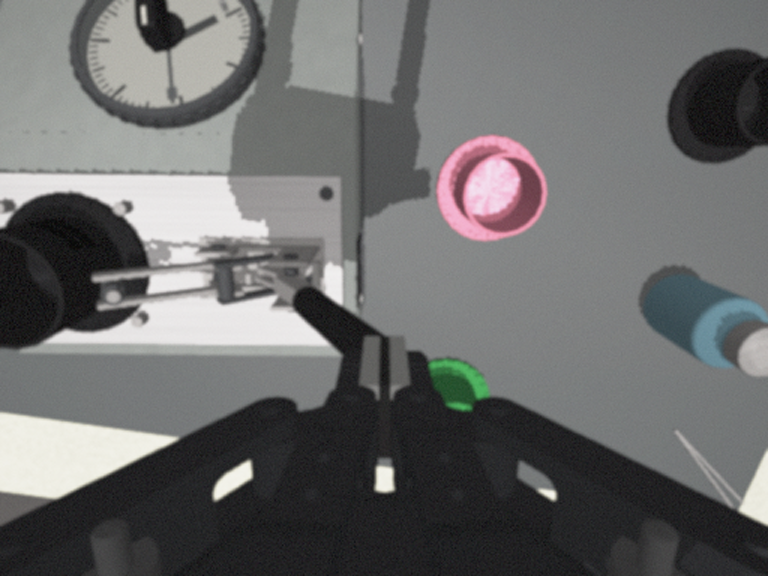

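Call:
drive_tool(
  commands=[
    {"x": 1.0, "y": 0.9, "z": 0, "yaw": 0, "fingers": 0},
    {"x": 0.6, "y": 0.9, "z": 0, "yaw": 0, "fingers": 0},
    {"x": 0.5, "y": 0.9, "z": 0, "yaw": 0, "fingers": 0},
  ],
)

```text
clock: 4.35
eef_pos: [0.5822, 0.1063, 0.222]
orientation: [-0.455, 0.458, 0.549, -0.531]
force: [-2.9, 6.4, 8.4]
opening: 0.0001
```

```bash
python3 st.py
```

```text
t 4.35 local mm [ 61.3 168.8 222. ] jaw-vs-tester deg 90.6 F [-2.94  6.4   8.44] M [ 0.924  0.682 -0.014] q [ 0.05  0.28  1.45  0.02  1.4  -1.69]
```

```bash
python3 snap.py s4 scene >/dev/null; python3 snap.py w4 |head -1; python3 - <<'E'
import cv2
from h import *
z=np.load('pics/s4.npz')['p'][140:240,230:310,::-1];a=cv2.resize(z,None,fx=6,fy=6,interpolation=cv2.INTER_CUBIC)
w=cv2.imread('pics/w4.png')[200:500,200:500];w=cv2.resize(w,(600,600))[:,:300*2]
cv2.imwrite('pics/s4c.png',cv2.resize(np.hstack([a,w]),(800,445)))
E
```

```text
clock 4.4
```

View pics/s4c.png

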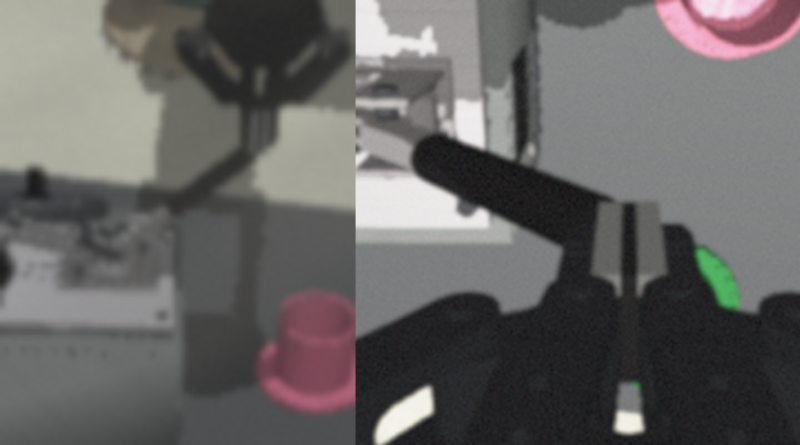

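```bash
python3 - <<'E'
from h import *
_,w=cloud('pics/w4.npz')
z=np.load('pics/w4.npz')['p'].astype(int).sum(-1)
L=np.full(w.shape,np.nan)
for i in range(384):
  for j in range(512):
    if np.isfinite(w[i,j,0]): L[i,j]=loc(w[i,j])
P=L.reshape(-1,3)*1000
m=(P[:,1]>112)&(P[:,1]<200)&(abs(P[:,0]-60)<14)&(P[:,2]>150)
H=P[m]
for a in range(112,200,6):
    k=H[(H[:,1]>=a)&(H[:,1]<a+6)]
    if len(k):print(a+3,len(k),'x',k[:,0].min().round(1),k[:,0].max().round(1),'z',np.percentile(k[:,2],[5,50,95]).round(1))
_,ws=cloud('pics/s4.npz');P=np.array([loc(p) for p in ws[120:230,230:320].reshape(-1,3)])*1000
m=(P[:,1]>112)&(P[:,1]<200)&(abs(P[:,0]-60)<18)&(P[:,2]>150);H=P[m]
print('scene')
for a in range(112,200,6):
    k=H[(H[:,1]>=a)&(H[:,1]<a+6)]
    if len(k):print(a+3,len(k),'x',k[:,0].min().round(1),k[:,0].max().round(1),'z',np.percentile(k[:,2],[5,50,95]).round(1))
E
```

```text
115 1327 x 46.0 65.2 z [209.9 334.8 343.7]
121 2224 x 46.0 65.6 z [217.  335.8 341.8]
127 3210 x 46.0 66.5 z [224.6 330.5 339.3]
133 3321 x 46.0 68.1 z [229.5 323.3 330.3]
139 1961 x 46.0 67.8 z [232.4 311.1 341.7]
145 1968 x 46.0 67.2 z [237.4 309.4 343.2]
151 641 x 46.6 66.1 z [237.7 294.3 308. ]
157 812 x 46.0 61.2 z [243.4 281.7 308.6]
163 1898 x 46.0 67.4 z [252.7 310.1 343.5]
169 2827 x 46.0 71.2 z [270.  326.2 343.5]
175 1701 x 46.0 67.5 z [266.6 308.2 343.3]
181 650 x 46.0 53.4 z [263.3 298.  309.3]
187 318 x 46.1 53.8 z [295.3 303.  334.1]
193 1677 x 46.0 66.4 z [303.8 310.9 344.1]
199 1028 x 46.0 67.2 z [304.4 312.  343.1]
scene
115 29 x 50.0 74.0 z [201.4 338.8 351.9]
121 38 x 49.8 74.6 z [210.7 331.9 355.9]
127 68 x 47.2 75.7 z [219.  355.1 428.7]
133 77 x 43.2 77.9 z [227.6 378.  445.8]
139 55 x 48.6 77.5 z [231.3 338.1 431.7]
145 48 x 50.8 76.1 z [237.1 315.9 369. ]
151 53 x 58.2 77.1 z [245.1 312.9 367.2]
157 57 x 56.1 77.6 z [250.2 303.7 365.6]
163 55 x 63.5 78.0 z [254.9 305.2 366.1]
169 59 x 47.1 75.6 z [264.  305.7 366.2]
175 49 x 62.3 77.9 z [270.7 315.4 366.8]
181 37 x 63.4 77.9 z [276.2 331.8 368.3]
187 37 x 50.1 76.6 z [305.  347.1 430.5]
193 44 x 48.1 77.1 z [308.5 353.8 435.6]
199 44 x 49.1 77.8 z [315.1 380.3 447.9]
```

Call:
drive_tool(
  commands=[
    {"x": 0.6, "y": 0, "z": 0, "yaw": 0, "fingers": 0},
    {"x": 0, "y": -3, "z": 0, "yaw": 0, "fingers": 0},
    {"x": 0, "y": -3, "z": 0, "yaw": 0, "fingers": 0},
    {"x": -3, "y": 0, "z": 0, "yaw": 0, "fingers": 0},
    {"x": -2.5, "y": 0, "z": 0, "yaw": 0, "fingers": 0},
    {"x": 0, "y": 0, "z": 0, "yaw": 0, "fingers": 0},
  ],
)

```text
clock: 5.2
eef_pos: [0.5887, 0.0576, 0.2805]
orientation: [-0.455, 0.457, 0.549, -0.532]
force: [-0.2, 0.2, -0.3]
opening: 0.0002
```

```bash
python3 st.py;python3 snap.py w5 |head -1; python3 - <<'E'
from h import *
_,w=cloud('pics/w5.npz')
L=np.array([loc(p) for p in w[100:384].reshape(-1,3)])*1000
for a in range(94,200,6):
    k=L[(L[:,1]>=a)&(L[:,1]<a+6)&(abs(L[:,0]-60)<12)&(L[:,2]>180)&(L[:,2]<262)]
    if len(k):print(a+3,len(k),k[:,0].mean().round(1),'z',np.percentile(k[:,2],[50,95]).round(1))
E
```

```text
t 5.2 local mm [ 60.1 119.7 280.5] jaw-vs-tester deg 90.7 F [-0.23  0.18 -0.3 ] M [-0.007  0.022  0.023] q [-0.03  0.26  1.33  0.02  1.54 -1.77]
clock 5.2
97 99 59.3 z [191.7 194.9]
103 89 58.1 z [196.8 203.8]
109 119 58.2 z [205.9 209.6]
115 133 57.7 z [211.1 215.1]
121 135 57.7 z [216.5 220.3]
127 158 57.7 z [221.8 225.7]
133 160 57.6 z [227.6 231.2]
139 175 57.7 z [233.  237.1]
145 181 57.6 z [238.7 242.3]
151 200 57.7 z [244.  247.8]
157 205 57.6 z [249.2 252.6]
163 171 58.0 z [252.  253.7]
169 49 58.3 z [250.6 252.2]
```

View pics/w5.png

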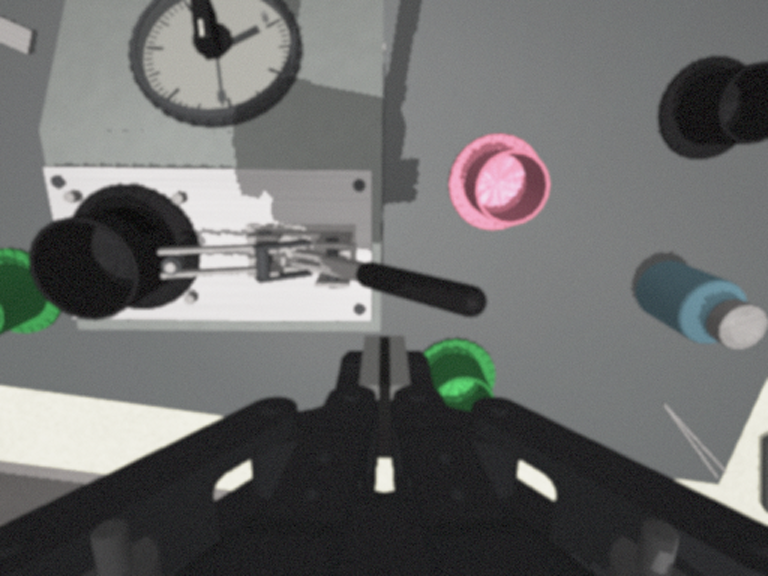

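Call:
drive_tool(
  commands=[
    {"x": 0.7, "y": 2.5, "z": 0.2, "yaw": 0, "fingers": 0},
    {"x": 0, "y": 1.0, "z": 0, "yaw": 0, "fingers": 0},
    {"x": 0.6, "y": 0.7, "z": 0, "yaw": 0, "fingers": 0},
    {"x": 0.5, "y": 0.7, "z": 0, "yaw": 0, "fingers": 0},
  ],
)

```text
clock: 5.75
eef_pos: [0.5846, 0.0799, 0.2308]
orientation: [-0.455, 0.457, 0.55, -0.531]
force: [0.0, 0.2, -0.6]
opening: -0.0003
```

```bash
python3 st.py
```

```text
t 5.75 local mm [ 59.5 142.3 230.8] jaw-vs-tester deg 90.8 F [ 0.01  0.16 -0.58] M [-0.04   0.065 -0.037] q [ 0.01  0.27  1.43  0.02  1.42 -1.74]
```

Call:
drive_tool(
  commands=[
    {"x": 0.2, "y": 0.8, "z": 0, "yaw": 0, "fingers": 0},
    {"x": 0.3, "y": 0.8, "z": 0.1, "yaw": 0, "fingers": 0},
  ],
)

```text
clock: 6.0
eef_pos: [0.5836, 0.0858, 0.2147]
orientation: [-0.454, 0.457, 0.55, -0.531]
force: [0.4, 0.3, 4.4]
opening: -0.0
```

```bash
python3 st.py;python3 snap.py w6 |head -1; python3 - <<'E'
from h import *
_,w=cloud('pics/w6.npz')
L=np.array([loc(p) for p in w[100:384].reshape(-1,3)])*1000
for a in range(94,200,6):
    k=L[(L[:,1]>=a)&(L[:,1]<a+6)&(abs(L[:,0]-60)<12)&(L[:,2]>180)&(L[:,2]<242)]
    if len(k):print(a+3,len(k),k[:,0].mean().round(1),'z',np.percentile(k[:,2],[50,95]).round(1))
E
```

```text
t 6.0 local mm [ 59.5 148.3 214.7] jaw-vs-tester deg 90.8 F [0.37 0.26 4.44] M [ 0.029 -0.055  0.033] q [ 0.02  0.28  1.46  0.02  1.38 -1.73]
clock 6.0
97 157 58.9 z [190.9 194.2]
103 135 57.4 z [195.6 202.5]
109 174 57.1 z [205.2 208.8]
115 214 56.7 z [210.3 214.3]
121 225 56.7 z [215.5 219.5]
127 255 56.7 z [221.1 225. ]
133 257 56.2 z [226.1 230.3]
139 207 54.9 z [230.7 234.3]
145 110 52.6 z [232.  236.2]
151 69 52.2 z [235.4 239. ]
157 45 52.1 z [239.9 241.7]
163 7 52.4 z [240.9 241.7]
```

View pics/w6.png

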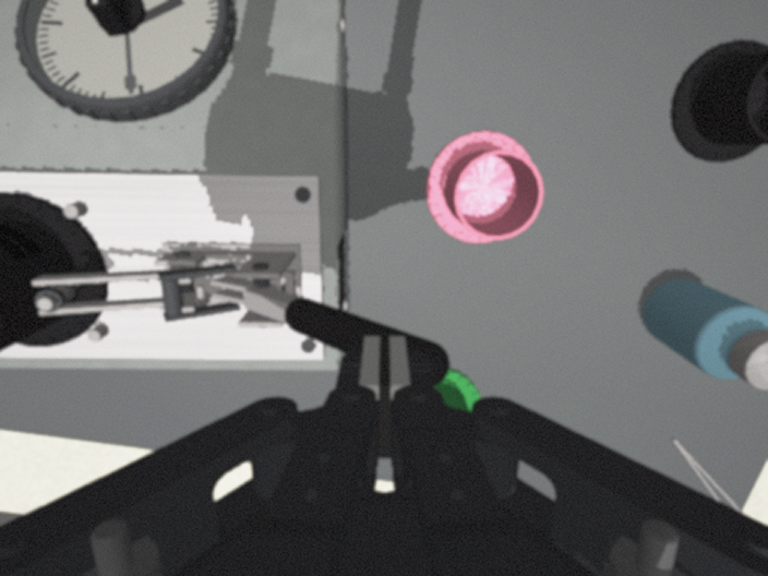

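```bash
python3 - <<'E'
from h import *
from rig import *
for t in('w5','w6'):
    z,w=cloud(f'pics/{t}.npz')
    for (u,v) in [(248,226),(256,226),(264,226),(248,235),(264,235),(248,250),(264,250),(247,223),(265,223),(240,226),(275,226),(285,235)]:
        print(t,u,v,z['d'][v,u].round(3),(loc(w[v,u])*1000).round(1))
s=get_state();m=camera_model('wrist');print(proj(m,s['eef_pos']),(m['R']@s['eef_pos']+m['t']))
m0=dict(np.load('pics/w5.npz'))
print('cam',-m['R'].T@m['t'],m['R'])
E
```

```text
w5 248 226 0.146 [ 47.9 115.7 318.9]
w5 256 226 0.147 [ 48.4 119.6 317.7]
w5 264 226 0.146 [ 48.  123.4 318.7]
w5 248 235 0.136 [ 47.7 115.8 329.3]
w5 264 235 0.136 [ 47.7 123.  329.3]
w5 248 250 0.123 [ 47.7 116.  343.5]
w5 264 250 0.121 [ 47.  122.4 344.7]
w5 247 223 0.489 [183.  110.4   1.2]
w5 265 223 0.491 [183.3 139.7   0.2]
w5 240 226 0.491 [188.8  99.    0.2]
w5 275 226 0.491 [188.  156.1   1.3]
w5 285 235 0.492 [202.2 172.7   5.1]
w6 248 226 0.147 [ 47.4 144.2 252.5]
w6 256 226 0.147 [ 47.2 148.1 252.7]
w6 264 226 0.146 [ 47.1 151.9 252.9]
w6 248 235 0.136 [ 46.7 144.3 263.8]
w6 264 235 0.137 [ 47.1 151.5 263. ]
w6 248 250 0.121 [ 45.9 144.5 279.3]
w6 264 250 0.122 [ 46.6 151.  277.8]
w6 247 223 0.166 [ 53.6 143.4 234.6]
w6 265 223 0.162 [ 52.1 153.2 237.8]
w6 240 226 0.167 [ 56.  139.5 233.3]
w6 275 226 0.159 [ 52.1 158.3 241.7]
w6 285 235 0.152 [ 53.6 162.9 249.2]
[[255.22858314 218.93941099]] [-0.00046903  0.01915362  0.18648349]
cam [0.51220902 0.07183376 0.38678476] [[-0.17046303  0.98525466  0.014684  ]
 [ 0.9443094   0.15908593  0.28804759]
 [ 0.28146422  0.0629677  -0.95750351]]
```

```bash
python3 - <<'E'
from h import *
z,w=cloud('pics/wrist0.npz')
for u in (150,156,160,350,355,360):
  for v in (232,236,240,246): print(u,v,z['d'][v,u].round(3),w[v,u].round(3))
z,w=cloud('pics/scene0.npz')
P=w.reshape(-1,3);e=np.array([.1724,.548,.1965]);m=(np.linalg.norm(P[:,:2]-e[:2],axis=1)<.09)&(P[:,2]>.1)
H=P[m];o=np.argsort(H[:,2])[:12];print(H[o].round(3))
z,w=cloud('pics/s4.npz');e=np.array([.5822,.1063,.222]);P=w.reshape(-1,3)
m=(np.linalg.norm(P[:,:2]-e[:2],axis=1)<.03)&(P[:,2]>.1);H=P[m];o=np.argsort(H[:,2])
for p in H[o][::6][:25]:print(p.round(3))
E
```

```text
150 232 0.406 [ 0.222  0.382 -0.004]
150 236 0.134 [0.147 0.507 0.248]
150 240 0.131 [0.147 0.508 0.251]
150 246 0.126 [0.148 0.51  0.257]
156 232 0.405 [ 0.224  0.391 -0.003]
156 236 0.135 [0.148 0.509 0.247]
156 240 0.132 [0.149 0.51  0.25 ]
156 246 0.129 [0.15  0.51  0.254]
160 232 0.404 [ 0.225  0.396 -0.002]
160 236 0.136 [0.149 0.51  0.246]
160 240 0.135 [0.15  0.51  0.248]
160 246 0.134 [0.152 0.51  0.249]
350 232 0.404 [ 0.302  0.64  -0.003]
350 236 0.136 [0.174 0.592 0.246]
350 240 0.135 [0.176 0.592 0.247]
350 246 0.136 [0.179 0.591 0.247]
355 232 0.403 [ 0.304  0.646 -0.001]
355 236 0.136 [0.175 0.594 0.246]
355 240 0.131 [0.174 0.593 0.251]
355 246 0.129 [0.176 0.592 0.253]
360 232 0.403 [ 0.306  0.652 -0.002]
360 236 0.135 [0.176 0.596 0.246]
360 240 0.13 [0.175 0.595 0.252]
360 246 0.125 [0.174 0.593 0.257]
[[0.164 0.497 0.247]
 [0.162 0.505 0.247]
 [0.195 0.586 0.249]
 [0.197 0.59  0.25 ]
 [0.19  0.598 0.251]
 [0.193 0.593 0.253]
 [0.175 0.499 0.254]
 [0.168 0.495 0.254]
 [0.167 0.499 0.254]
 [0.167 0.503 0.254]
 [0.162 0.492 0.255]
 [0.199 0.588 0.255]]
[0.596 0.08  0.231]
[0.594 0.079 0.237]
[0.593 0.089 0.242]
[0.591 0.095 0.245]
[0.59  0.094 0.248]
[0.586 0.103 0.251]
[0.586 0.097 0.254]
[0.589 0.103 0.256]
[0.59  0.103 0.262]
[0.589 0.1   0.264]
[0.589 0.096 0.268]
[0.587 0.115 0.272]
[0.597 0.106 0.274]
[0.587 0.118 0.277]
[0.588 0.099 0.279]
[0.594 0.109 0.28 ]
[0.588 0.108 0.284]
[0.583 0.117 0.286]
[0.591 0.102 0.289]
[0.585 0.114 0.291]
[0.591 0.101 0.293]
[0.59  0.092 0.294]
[0.595 0.101 0.299]
[0.583 0.122 0.302]
[0.595 0.098 0.302]
```

Call:
drive_tool(
  commands=[
    {"x": -0.6, "y": -1.0, "z": 0.1, "yaw": 0, "fingers": 0},
    {"x": -1.2, "y": 0, "z": 0, "yaw": 0, "fingers": 0},
    {"x": 0, "y": 1.0, "z": 0, "yaw": 0, "fingers": 0},
    {"x": 0.1, "y": 0.6, "z": 0, "yaw": 0, "fingers": 0},
    {"x": 0, "y": 0, "z": 0, "yaw": 0, "fingers": 0},
  ],
)

```text
clock: 6.68
eef_pos: [0.5851, 0.0671, 0.2071]
orientation: [-0.455, 0.457, 0.55, -0.531]
force: [0.4, 0.5, -0.1]
opening: 0.0
```

```bash
python3 st.py
```

```text
t 6.675 local mm [ 58.1 129.7 207.1] jaw-vs-tester deg 90.7 F [ 0.41  0.47 -0.07] M [-0.015 -0.004  0.02 ] q [-0.02  0.28  1.48  0.02  1.37 -1.76]
```

Call:
drive_tool(
  commands=[
    {"x": 0.5, "y": 0.6, "z": 0, "yaw": 0, "fingers": 0},
    {"x": 0.6, "y": 0.7, "z": 0, "yaw": 0, "fingers": 0},
    {"x": 0.3, "y": 0.7, "z": 0, "yaw": 0, "fingers": 0},
  ],
)

```text
clock: 7.05
eef_pos: [0.5835, 0.0826, 0.1876]
orientation: [-0.454, 0.457, 0.55, -0.531]
force: [-1.1, 1.6, 6.8]
opening: -0.0
```

```bash
python3 st.py;python3 snap.py w7 |head -1; cat > hd.py <<'E'
import sys
from h import *
_,w=cloud(sys.argv[1])
L=np.array([loc(p) for p in w[100:384].reshape(-1,3)])*1000
for a in range(94,200,9):
    k=L[(L[:,1]>=a)&(L[:,1]<a+9)&(abs(L[:,0]-60)<12)&(L[:,2]>165)&(L[:,2]<float(sys.argv[2]))]
    if len(k):print(a+4.5,len(k),k[:,0].mean().round(1),'z',np.percentile(k[:,2],[50,95]).round(1))
E
python3 hd.py pics/w7.npz 225
```

```text
t 7.05 local mm [ 58.9 145.2 187.6] jaw-vs-tester deg 90.8 F [-1.13  1.6   6.76] M [ 0.308  0.289 -0.001] q [ 0.01  0.29  1.51  0.02  1.32 -1.74]
clock 7.05
98.5 445 58.0 z [183.2 189.7]
107.5 292 57.7 z [191.7 196.4]
116.5 362 57.2 z [199.8 202.9]
125.5 416 56.7 z [204.5 208.2]
134.5 253 54.2 z [207.6 211.3]
143.5 79 52.1 z [208.4 210.7]
152.5 101 52.5 z [215.6 219.3]
161.5 231 53.4 z [221.5 224.8]
170.5 93 52.3 z [222.6 224.8]
179.5 13 52.4 z [224.2 224.8]
```

Call:
drive_tool(
  commands=[
    {"x": 0.5, "y": 0.8, "z": 0, "yaw": 0, "fingers": 0},
    {"x": 0.4, "y": 0.8, "z": 0, "yaw": 0, "fingers": 0},
  ],
)

```text
clock: 7.35
eef_pos: [0.5822, 0.0913, 0.1731]
orientation: [-0.453, 0.458, 0.55, -0.531]
force: [-2.1, -1.8, 8.2]
opening: -0.0001
```

```bash
python3 st.py
```

```text
t 7.35 local mm [ 59.  154.  173.1] jaw-vs-tester deg 90.8 F [-2.07 -1.85  8.16] M [-0.288  0.433 -0.047] q [ 0.03  0.3   1.54  0.02  1.29 -1.72]
```

Call:
drive_tool(
  commands=[
    {"x": 0.3, "y": 0.9, "z": 0, "yaw": 0, "fingers": 0},
    {"x": 0.3, "y": 0.8, "z": 0, "yaw": 0, "fingers": 0},
  ],
)

```text
clock: 7.6
eef_pos: [0.5812, 0.098, 0.156]
orientation: [-0.453, 0.458, 0.55, -0.531]
force: [-0.7, -1.3, 6.1]
opening: 0.0
```

```bash
python3 st.py
```

```text
t 7.6 local mm [ 59.  160.8 156. ] jaw-vs-tester deg 90.9 F [-0.67 -1.32  6.07] M [-0.265 -0.04   0.018] q [ 0.04  0.31  1.56  0.02  1.25 -1.71]
```

Tip at about 193; press a few mm further to the stop.

Call:
drive_tool(
  commands=[
    {"x": 0.1, "y": 0.4, "z": 0, "yaw": 0, "fingers": 0},
    {"x": 0, "y": 0.2, "z": 0, "yaw": 0, "fingers": 0},
  ],
)

```text
clock: 7.85
eef_pos: [0.5816, 0.0978, 0.1559]
orientation: [-0.45, 0.46, 0.551, -0.532]
force: [-3.5, 0.0, 11.5]
opening: -0.0001
```

```bash
python3 st.py
```

```text
t 7.85 local mm [ 59.4 160.5 155.9] jaw-vs-tester deg 90.9 F [-3.52  0.02 11.48] M [-0.035  0.767  0.034] q [ 0.04  0.31  1.57  0.01  1.24 -1.71]
```

Call:
drive_tool(
  commands=[
    {"x": 0, "y": -3, "z": 0, "yaw": 0, "fingers": 0},
    {"x": 0, "y": -5, "z": 0, "yaw": 0, "fingers": 0},
    {"x": -2, "y": -5, "z": 0, "yaw": 0, "fingers": 0},
    {"x": 0, "y": 0, "z": 0, "yaw": 0, "fingers": 0},
  ],
)

```text
clock: 8.35
eef_pos: [0.5814, 0.0769, 0.2865]
orientation: [-0.45, 0.459, 0.55, -0.533]
force: [0.4, 0.3, 0.3]
opening: 0.0001
```

```bash
python3 st.py;python3 snap.py w8 |head -1;python3 hd.py pics/w8.npz 225
```

```text
t 8.35 local mm [ 55.9 139.9 286.5] jaw-vs-tester deg 91.0 F [0.4  0.27 0.3 ] M [ 0.015  0.056 -0.017] q [ 0.01  0.24  1.34  0.01  1.54 -1.74]
clock 8.35
98.5 194 59.7 z [181.  182.9]
107.5 123 58.6 z [182.  183.2]
116.5 118 58.6 z [182.1 185. ]
125.5 164 58.4 z [184.9 186.6]
134.5 151 58.3 z [185.4 187.2]
143.5 159 58.3 z [186.1 187.7]
152.5 149 58.3 z [186.6 188.4]
161.5 166 58.3 z [187.  189.2]
170.5 158 58.2 z [187.5 189.4]
179.5 152 58.4 z [188.1 189.7]
188.5 167 58.4 z [188.4 190.3]
197.5 67 58.6 z [187.8 190.1]
```

View pics/w8.png

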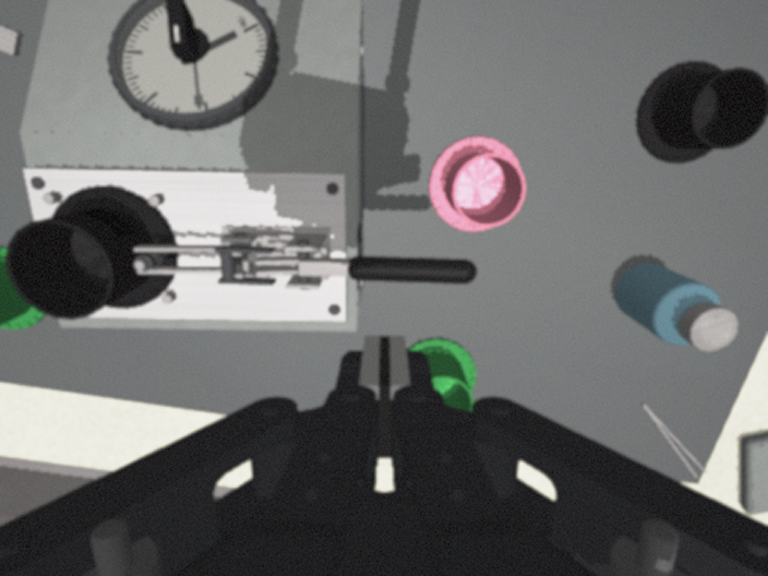

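```bash
python3 - <<'E'
from h import *
_,w=cloud('pics/w8.npz')
L=np.array([loc(p) for p in w.reshape(-1,3)])*1000
k=L[(L[:,0]>5)&(L[:,0]<30)&(L[:,1]>-80)&(L[:,1]<110)&(L[:,2]>125)&(L[:,2]<140)];print('plate',np.polyfit(k[:,1],k[:,2],1),k[:,2].mean())
k=L[(abs(L[:,0]-58.4)<2)&(L[:,1]>125)&(L[:,1]<192)&(L[:,2]>180)&(L[:,2]<200)];f=np.polyfit(k[:,1],k[:,2],1);print('grip top',f,np.degrees(np.arctan(f[0])))
_,w=cloud('pics/w5.npz')
E
```

```text
plate [-1.86660424e-02  1.33267871e+02] 132.995245400809
grip top [5.71209514e-02 1.78793915e+02] 3.269236901548009
```

Call:
drive_tool(
  commands=[
    {"x": -3.5, "y": 0, "z": 3.7, "yaw": 0, "fingers": 26},
    {"x": -3.5, "y": 0, "z": 3.7, "yaw": 0, "fingers": 26},
    {"x": -3.5, "y": 0, "z": 3.7, "yaw": 0, "fingers": 26},
    {"x": -3.6, "y": 0, "z": 3.6, "yaw": 0, "fingers": 26},
    {"x": 0, "y": 0, "z": 0, "yaw": 0.18, "fingers": 26},
    {"x": 0, "y": 0, "z": 0, "yaw": 0.18, "fingers": 26},
    {"x": 0, "y": 0, "z": 0, "yaw": 0.18, "fingers": 26},
    {"x": 0, "y": 0, "z": 0, "yaw": 0.18, "fingers": 26},
    {"x": 0, "y": 0, "z": 0, "yaw": 0.18, "fingers": 26},
    {"x": 0, "y": 0, "z": 0, "yaw": 0.18, "fingers": 26},
    {"x": 0, "y": 0, "z": 0, "yaw": 0.18, "fingers": 26},
    {"x": 0, "y": 0, "z": 0, "yaw": 0.18, "fingers": 26},
    {"x": 0, "y": 0, "z": 0, "yaw": 0.18, "fingers": 26},
    {"x": 0, "y": 0, "z": 0, "yaw": 0.18, "fingers": 26},
    {"x": 0, "y": 0, "z": 0, "yaw": 0.18, "fingers": 26},
    {"x": 0, "y": 0, "z": 0, "yaw": 0.18, "fingers": 26},
    {"x": 0, "y": 0, "z": 0, "yaw": 0.18, "fingers": 26},
    {"x": 0, "y": 0, "z": 0, "yaw": 0.18, "fingers": 26},
    {"x": 0, "y": 0, "z": 0, "yaw": 0.18, "fingers": 26},
    {"x": 0, "y": 0, "z": 0, "yaw": 0, "fingers": 26},
  ],
)

```text
clock: 10.9
eef_pos: [0.4357, -0.0755, 0.2319]
orientation: [0.618, -0.61, 0.375, -0.325]
force: [-0.7, -0.5, 0.2]
opening: 0.0218
```

```bash
python3 st.py;python3 snap.py w9; python3 - <<'E'
from h import *
_,w=cloud('pics/w9.npz');P=w.reshape(-1,3);P=P[np.isfinite(P[:,0])];L=np.array([loc(p) for p in P])
h=(L-[-.0815,0,.097])@np.array([-.5,0,.866]);a=(L-[-.0815,0,.097])@np.array([.866,0,.5])
b=(np.hypot(a,L[:,1])<.035)&(h>.018)&(h<.034);print(b.sum(),cv2.minAreaRect(np.c_[a[b],L[b,1]].astype(np.float32)*1000),np.percentile(h[b],[50,90]))
E
```

```text
t 10.9 local mm [-111.8   12.1  231.9] jaw-vs-tester deg -68.4 F [-0.66 -0.55  0.18] M [-0.011  0.036 -0.015] q [-0.35  0.09  1.66  0.02  1.46  0.68]
clock 10.9
q [-0.3496  0.0929  1.6568  0.0224  1.4593  0.6832]
eef_pos [ 0.4357 -0.0755  0.2319]
orientation [ 0.6177 -0.6102  0.3747 -0.3251]
force [-0.6596 -0.5489  0.1811]
wrist_torque [-0.0108  0.0356 -0.0153]
opening 0.0218
441 ((0.06829452514648438, 0.16627120971679688), (38.33867645263672, 12.006030082702637), 10.843143463134766) [0.02684317 0.02787255]
```

View pics/w9.png

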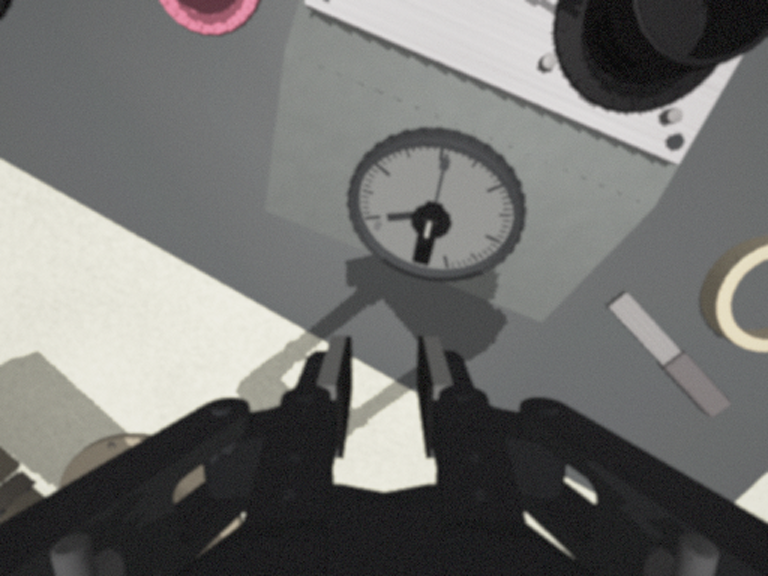

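```bash
python3 - <<'E'
from h import *
z,w=cloud('pics/w9.npz')
for (u,v) in [(225,227),(230,227),(231,226),(282,226),(284,226),(290,227),(232,232),(281,232)]:
    print(u,v,z['d'][v,u].round(3),(w[v,u]*1000).round(1),'dz',(w[v,u][2]*1000-231.9).round(1))
print((np.array([-.0892,0,.1158])),'jaw tgt -77.3')
E
```

```text
225 227 0.144 [439.4 -58.6 273.1] dz 41.2
230 227 0.145 [440.3 -60.7 272.1] dz 40.2
231 226 0.146 [440.7 -60.9 271.5] dz 39.6
282 226 0.147 [453.  -82.3 269.1] dz 37.2
284 226 0.146 [453.7 -83.  269.8] dz 37.9
290 227 0.145 [455.  -85.6 270.2] dz 38.3
232 232 0.143 [439.9 -62.5 275. ] dz 43.1
281 232 0.139 [453.1 -81.5 277.1] dz 45.2
[-0.0892  0.      0.1158] jaw tgt -77.3
```

```bash
cat > k.py <<'E'
import sys
from rig import *
from h import *
s=get_state();R=Rq(s['orientation']);yaw=Q[1]
tip=s['eef_pos']-R[:,1]*.0385
t=loc(tip)*1000
print('t',s['clock'],'tip',t.round(1),'jaw',round(float(np.degrees(np.arctan2(R[1,0],R[0,0])-yaw)),1),'tooly',R[:,1].round(3),'F',s['force'].round(2),'M',s['wrist_torque'].round(3),'open',round(s['opening']*1000,1))
if len(sys.argv)>1:
    g=np.array([float(a) for a in sys.argv[1:4]])-t
    c,sn=np.cos(yaw),np.sin(yaw);gw=np.array([c*g[0]-sn*g[1],sn*g[0]+c*g[1],g[2]])
    print('tool cm',(R.T@gw/10).round(2))
E
python3 k.py -92 0 140
```

```text
t 10.95 tip [-110.    10.1  270.3] jaw -68.3 tooly [-0.056  0.044 -0.997] F [ 0.18 -0.23 -0.52] M [-0.026 -0.026 -0.033] open 22.6
tool cm [ 2.47 12.86  1.63]
```

Call:
drive_tool(
  commands=[
    {"x": 0.8, "y": 4, "z": 0.6, "yaw": 0, "fingers": 26},
    {"x": 0.8, "y": 4, "z": 0.6, "yaw": 0, "fingers": 26},
    {"x": 0.8, "y": 4, "z": 0.5, "yaw": 0, "fingers": 26},
    {"x": 0, "y": 0, "z": 0, "yaw": 0.15, "fingers": 26},
    {"x": 0, "y": 0, "z": 0, "yaw": 0, "fingers": 26},
  ],
)

```text
clock: 11.58
eef_pos: [0.4551, -0.0808, 0.1035]
orientation: [0.59, -0.587, 0.417, -0.365]
force: [-0.0, -0.1, -0.3]
opening: 0.0222
```

```bash
python3 k.py -92 0 114;python3 snap.py w10|head -1
```

```text
t 11.575 tip [-91.4   1.8 141.9] jaw -76.3 tooly [-0.059  0.046 -0.997] F [-0.05 -0.1  -0.35] M [-0.015 -0.066 -0.028] open 22.2
tool cm [0.34 2.78 0.01]
clock 11.575
```

View pics/w10.png

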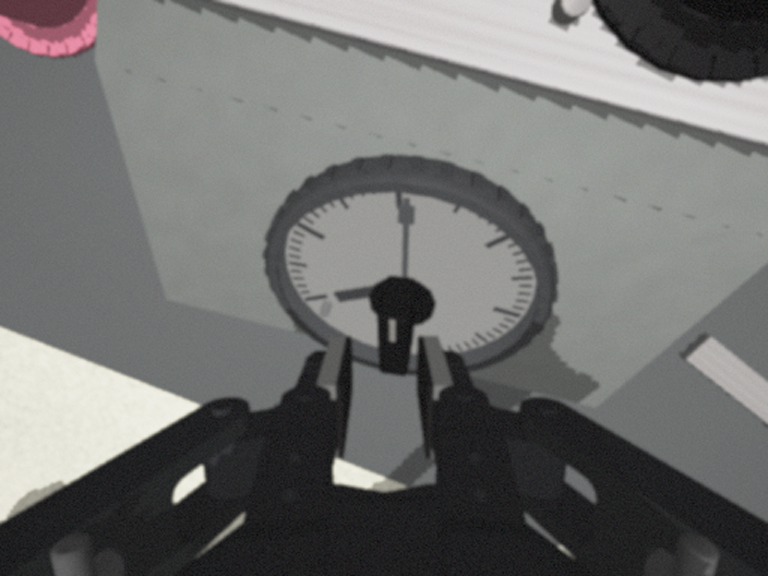

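Call:
drive_tool(
  commands=[
    {"x": 0.3, "y": 1.0, "z": 0, "yaw": 0, "fingers": 26},
    {"x": 0, "y": 1.0, "z": 0, "yaw": 0, "fingers": 26},
    {"x": 0, "y": 0.6, "z": 0, "yaw": 0, "fingers": 26},
    {"x": 0, "y": 0, "z": 0, "yaw": 0, "fingers": 26},
  ],
)

```text
clock: 12.12
eef_pos: [0.4546, -0.0824, 0.0761]
orientation: [0.592, -0.588, 0.415, -0.363]
force: [0.5, -0.2, 0.6]
opening: 0.0221
```

```bash
python3 k.py -92 0 112;python3 snap.py w11|head -1
```

```text
t 12.125 tip [-92.3   0.3 114.5] jaw -75.9 tooly [-0.058  0.045 -0.997] F [ 0.52 -0.22  0.61] M [-0.006 -0.009 -0.04 ] open 22.1
tool cm [0.05 0.24 0.03]
clock 12.125
```

View pics/w11.png

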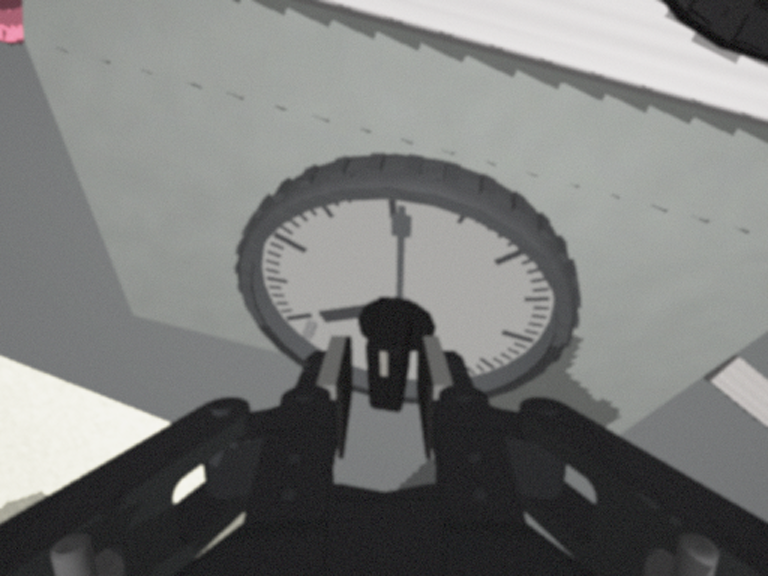

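Call:
drive_tool(
  commands=[
    {"x": 0, "y": 0.1, "z": 0, "yaw": -0.12, "fingers": 26},
    {"x": 0, "y": 0, "z": 0, "yaw": -0.12, "fingers": 26},
    {"x": 0, "y": 0, "z": 0, "yaw": -0.12, "fingers": 26},
  ],
)

```text
clock: 12.55
eef_pos: [0.4555, -0.0837, 0.0761]
orientation: [0.658, -0.645, 0.298, -0.249]
force: [-0.5, -2.2, -0.9]
opening: 0.0221
```

```bash
python3 k.py -92 0 112
```

```text
t 12.55 tip [-91.7  -1.  114.5] jaw -54.5 tooly [-0.056  0.042 -0.998] F [-0.48 -2.15 -0.93] M [-0.523  0.012 -0.019] open 22.1
tool cm [-0.09  0.26  0.03]
```

Call:
drive_tool(
  commands=[
    {"x": -0.1, "y": 0.1, "z": 0, "yaw": -0.14, "fingers": 26},
    {"x": 0, "y": 0.1, "z": 0, "yaw": -0.14, "fingers": 26},
    {"x": 0, "y": 0, "z": 0, "yaw": -0.14, "fingers": 26},
  ],
)

```text
clock: 12.92
eef_pos: [0.4564, -0.085, 0.0763]
orientation: [0.705, -0.685, 0.147, -0.106]
force: [-0.9, 0.5, 0.2]
opening: 0.0225
```

```bash
python3 k.py -92 0 112;python3 snap.py w12|head -1
```

```text
t 12.925 tip [-91.1  -2.3 114.7] jaw -29.6 tooly [-0.052  0.038 -0.998] F [-0.85  0.49  0.18] M [ 0.044  0.104 -0.048] open 22.5
tool cm [-0.18  0.29  0.15]
clock 12.925
```

View pics/w12.png

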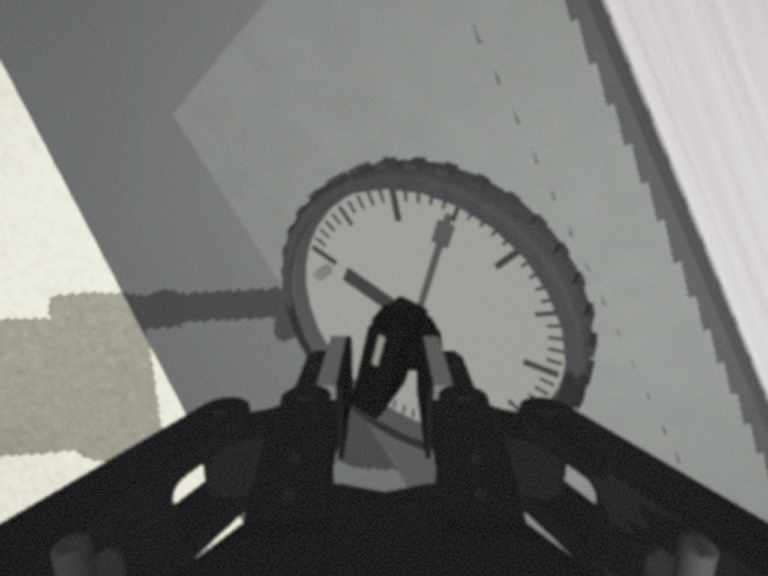

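Call:
drive_tool(
  commands=[
    {"x": -0.1, "y": 0.2, "z": 0.1, "yaw": -0.14, "fingers": 26},
    {"x": 0, "y": 0.1, "z": 0, "yaw": -0.14, "fingers": 26},
    {"x": 0, "y": 0, "z": 0, "yaw": -0.14, "fingers": 26},
  ],
)

```text
clock: 13.35
eef_pos: [0.4573, -0.0854, 0.0763]
orientation: [0.719, -0.694, -0.009, 0.042]
force: [-0.4, 1.4, 1.1]
opening: 0.0221
```

```bash
python3 k.py -92 0 112
```

```text
t 13.35 tip [-90.4  -2.6 114.7] jaw -4.8 tooly [-0.047  0.034 -0.998] F [-0.39  1.44  1.05] M [ 0.17   0.175 -0.032] open 22.1
tool cm [-0.17  0.29  0.24]
```

Call:
drive_tool(
  commands=[
    {"x": -0.1, "y": 0.2, "z": 0.2, "yaw": -0.14, "fingers": 26},
    {"x": 0, "y": 0.1, "z": 0.1, "yaw": -0.14, "fingers": 26},
  ],
)

```text
clock: 13.6
eef_pos: [0.4582, -0.0852, 0.0757]
orientation: [0.708, -0.683, -0.113, 0.139]
force: [-1.7, -3.2, 5.6]
opening: 0.0223
```

```bash
python3 k.py -92 0 112;python3 snap.py w13|head -1
```

```text
t 13.6 tip [-89.7  -2.3 114.2] jaw 11.6 tooly [-0.042  0.028 -0.999] F [-1.72 -3.18  5.62] M [-0.439  0.319 -0.053] open 22.3
tool cm [-0.18  0.24  0.27]
clock 13.6
```

View pics/w13.png

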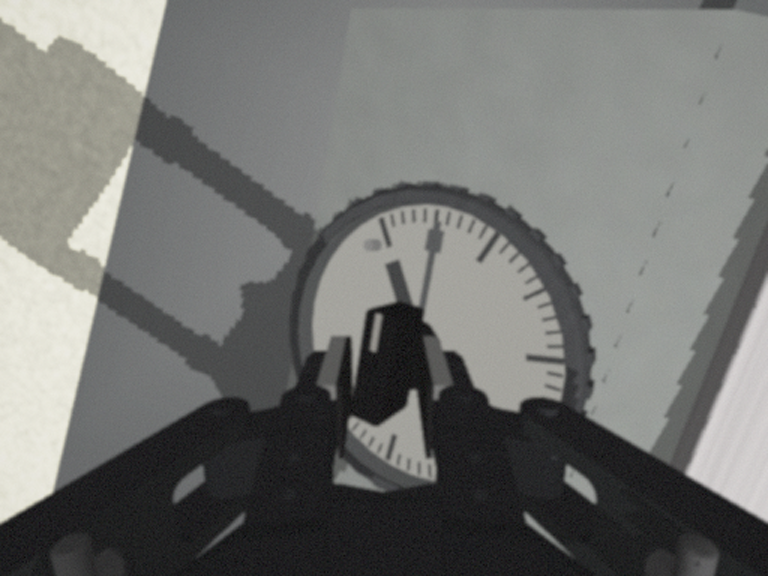

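Call:
drive_tool(
  commands=[
    {"x": -0.1, "y": 0, "z": 0.2, "yaw": -0.1, "fingers": 26},
    {"x": -0.1, "y": 0, "z": 0.1, "yaw": -0.1, "fingers": 26},
  ],
)

```text
clock: 13.9
eef_pos: [0.4568, -0.0844, 0.0771]
orientation: [0.691, -0.666, -0.186, 0.207]
force: [2.0, 0.2, -0.9]
opening: 0.0221
```

```bash
python3 k.py -92 0 113;python3 snap.py w14|head -1
```

```text
t 13.9 tip [-91.   -1.2 115.5] jaw 23.4 tooly [-0.038  0.026 -0.999] F [ 2.01  0.21 -0.94] M [ 0.01  -0.235 -0.081] open 22.1
tool cm [-0.04  0.26  0.14]
clock 13.9
```

View pics/w14.png

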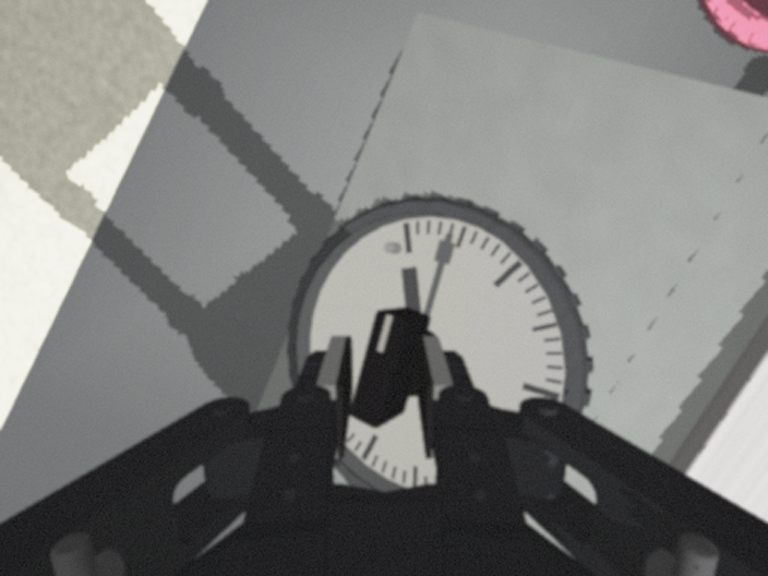

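Call:
drive_tool(
  commands=[
    {"x": 0, "y": 0.1, "z": 0.1, "yaw": -0.1, "fingers": 26},
    {"x": 0, "y": 0.1, "z": 0.1, "yaw": -0.1, "fingers": 26},
  ],
)

```text
clock: 14.2
eef_pos: [0.4566, -0.0839, 0.0764]
orientation: [0.668, -0.643, -0.256, 0.273]
force: [-0.1, -1.2, 2.0]
opening: 0.022
```

```bash
python3 k.py -92 0 113;python3 snap.py w15|head -1
```

```text
t 14.2 tip [-91.2  -0.5 114.8] jaw 35.0 tooly [-0.035  0.023 -0.999] F [-0.12 -1.15  2.04] M [-0.222  0.115 -0.039] open 22.0
tool cm [-0.03  0.19  0.08]
clock 14.2
```

View pics/w15.png

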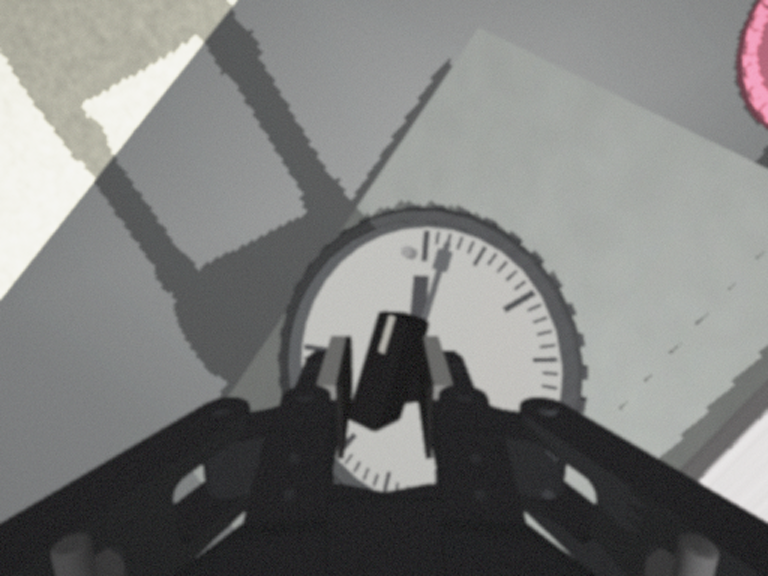

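Call:
drive_tool(
  commands=[
    {"x": 0, "y": 0.05, "z": 0.05, "yaw": -0.07, "fingers": 26},
    {"x": 0, "y": 0.05, "z": 0.05, "yaw": -0.06, "fingers": 26},
  ],
)

```text
clock: 14.5
eef_pos: [0.4562, -0.0838, 0.0762]
orientation: [0.649, -0.625, -0.298, 0.314]
force: [0.1, -0.9, 2.4]
opening: 0.0223
```

```bash
python3 k.py -92 0 113;python3 snap.py w16|head -1; python3 -c "
import cv2;a=cv2.imread('pics/w16.png')[180:480,250:620];cv2.imwrite('pics/w16c.png',cv2.resize(a,None,fx=2,fy=2))"
```

```text
t 14.5 tip [-91.6  -0.3 114.7] jaw 42.3 tooly [-0.034  0.022 -0.999] F [ 0.13 -0.87  2.42] M [-0.183  0.079 -0.017] open 22.3
tool cm [-0.    0.17  0.04]
clock 14.5
```

View pics/w16c.png

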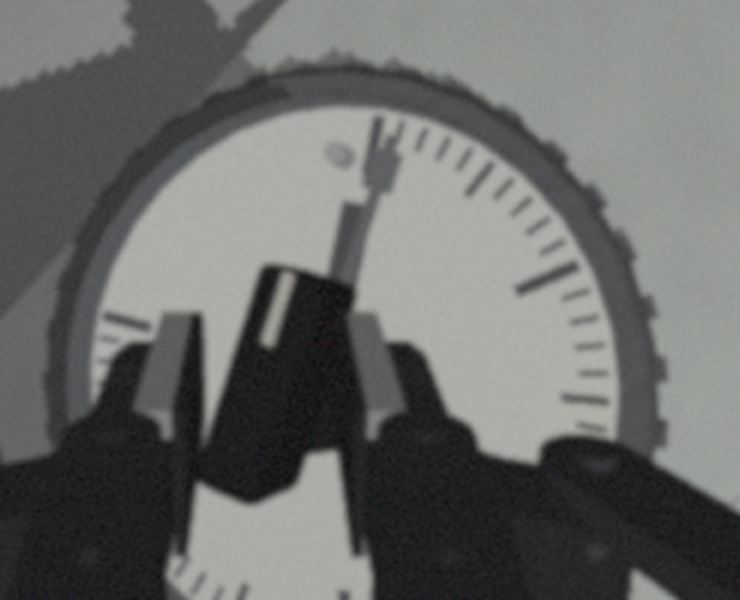

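Call:
drive_tool(
  commands=[
    {"x": 0, "y": 0.05, "z": 0.05, "yaw": -0.05, "fingers": 26},
  ],
)

```text
clock: 14.68
eef_pos: [0.4561, -0.0838, 0.0761]
orientation: [0.642, -0.618, -0.314, 0.329]
force: [-0.2, -1.4, 2.1]
opening: 0.0221
```

```bash
python3 k.py -92 0 113;python3 snap.py w17|head -1; python3 -c "
import cv2;a=cv2.imread('pics/w17.png')[180:480,250:620];cv2.imwrite('pics/w17c.png',cv2.resize(a,None,fx=2,fy=2))"
```

```text
t 14.675 tip [-91.8  -0.3 114.5] jaw 45.1 tooly [-0.034  0.021 -0.999] F [-0.2  -1.37  2.05] M [-0.192  0.006 -0.027] open 22.1
tool cm [0.   0.15 0.03]
clock 14.675
```

View pics/w17c.png

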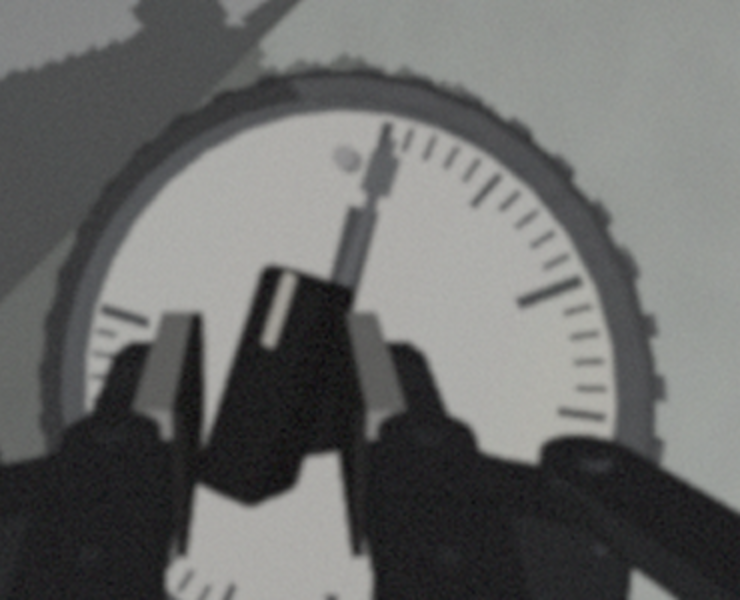

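Call:
drive_tool(
  commands=[
    {"x": 0, "y": 0.05, "z": 0.05, "yaw": -0.03, "fingers": 26},
  ],
)

```text
clock: 14.85
eef_pos: [0.456, -0.0837, 0.0758]
orientation: [0.637, -0.613, -0.324, 0.338]
force: [0.5, -0.5, 3.2]
opening: 0.0224
```

```bash
python3 k.py -92 0 113;python3 snap.py w18|head -1; python3 -c "
import cv2;a=cv2.imread('pics/w18.png')[180:480,250:620];cv2.imwrite('pics/w18c.png',cv2.resize(a,None,fx=2,fy=2))"
```

```text
t 14.85 tip [-91.9  -0.2 114.3] jaw 46.9 tooly [-0.033  0.021 -0.999] F [ 0.51 -0.45  3.17] M [-0.227  0.028 -0.063] open 22.4
tool cm [0.   0.13 0.02]
clock 14.85
```

View pics/w18c.png

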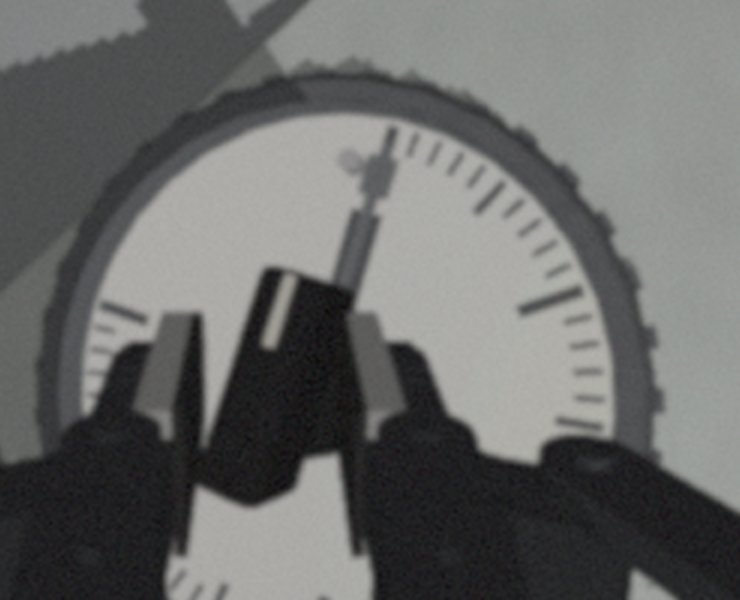

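Call:
drive_tool(
  commands=[
    {"x": 0, "y": 0, "z": 0, "yaw": -0.025, "fingers": 26},
  ],
)

```text
clock: 15.02
eef_pos: [0.456, -0.0837, 0.0759]
orientation: [0.632, -0.608, -0.333, 0.346]
force: [-0.4, -0.4, 1.4]
opening: 0.0219
```

```bash
python3 k.py -92 0 113;python3 snap.py w19|head -1; python3 -c "
import cv2;a=cv2.imread('pics/w19.png')[180:480,250:620];cv2.imwrite('pics/w19c.png',cv2.resize(a,None,fx=2,fy=2))"
```

```text
t 15.025 tip [-91.9  -0.2 114.3] jaw 48.4 tooly [-0.033  0.021 -0.999] F [-0.42 -0.4   1.39] M [-0.222  0.07  -0.062] open 21.9
tool cm [0.01 0.13 0.01]
clock 15.025
```

View pics/w19c.png

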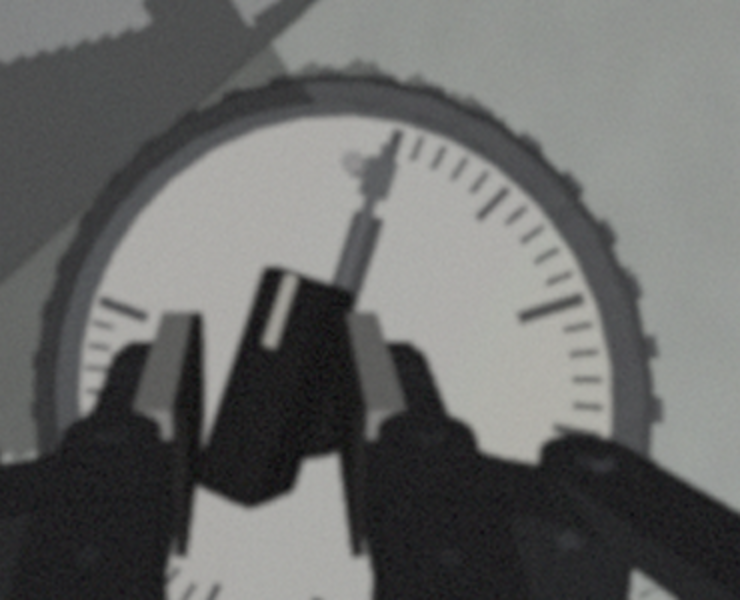

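```bash
python3 - <<'E'
from h import *
n=T((0,0),Q[1],[-.5,0,.866]);c0=T(Q[0],Q[1],[-.0815,0,.097]);ex=T((0,0),Q[1],[.866,0,.5]);ey=T((0,0),Q[1],[0,1.,0])
def dial(tag,u,v,h):
    z=np.load(f'pics/{tag}.npz');dr=z['R'].T@np.linalg.inv(z['K'])@np.array([u,v,1.]);o=-z['R'].T@z['t']
    X=o+dr*((c0+h*n-o)@n)/(dr@n)-c0;return round(float(X@ex)*1000,1),round(float(X@ey)*1000,1),round(float(np.degrees(np.arctan2(X@ey,X@ex))),1)
c=lambda a,b:(((a/2+250)+.5)/1.5-.5,((b/2+180)+.5)/1.5-.5)
f=lambda a,b:((a+.5)/1.5-.5,(b+.5)/1.5-.5)
for tag,z,p,fl in [('w15',f(426,245),f(408,252),f(442,260)),('w16',c(375,135),c(340,155),c(378,170)),('w17',c(386,140),c(347,158),c(378,175)),('w18',c(390,140),c(350,160),c(375,177)),('w19',c(396,143),c(353,162),c(375,180))]:
    print(tag,'zero',dial(tag,*z,0),'pin',dial(tag,*p,.004),'flag',dial(tag,*fl,.003))
E
```

```text
w15 zero (-22.0, 39.2, 119.2) pin (-24.6, 33.5, 126.3) flag (-12.4, 38.7, 107.8)
w16 zero (-23.5, 40.3, 120.3) pin (-24.4, 33.3, 126.2) flag (-17.3, 36.2, 115.6)
w17 zero (-23.4, 40.7, 119.9) pin (-24.8, 33.3, 126.7) flag (-18.6, 35.3, 117.8)
w18 zero (-24.2, 41.0, 120.6) pin (-25.3, 33.1, 127.3) flag (-19.9, 34.5, 120.0)
w19 zero (-24.1, 41.2, 120.4) pin (-25.5, 33.0, 127.7) flag (-20.4, 33.9, 121.0)
```

Call:
drive_tool(
  commands=[
    {"x": 0, "y": 0, "z": 0, "yaw": -0.025, "fingers": 26},
  ],
)

```text
clock: 15.2
eef_pos: [0.4559, -0.0837, 0.0759]
orientation: [0.628, -0.604, -0.341, 0.354]
force: [-0.6, -1.4, 2.0]
opening: 0.0222
```

```bash
python3 k.py -92 0 113;python3 snap.py w20|head -1; python3 -c "
import cv2;a=cv2.imread('pics/w20.png')[180:480,250:620];cv2.imwrite('pics/w20c.png',cv2.resize(a,None,fx=2,fy=2))"
```

```text
t 15.2 tip [-92.   -0.2 114.4] jaw 49.9 tooly [-0.033  0.021 -0.999] F [-0.6  -1.4   2.03] M [-0.25   0.018 -0.163] open 22.2
tool cm [0.01 0.14 0.01]
clock 15.2
```

View pics/w20c.png

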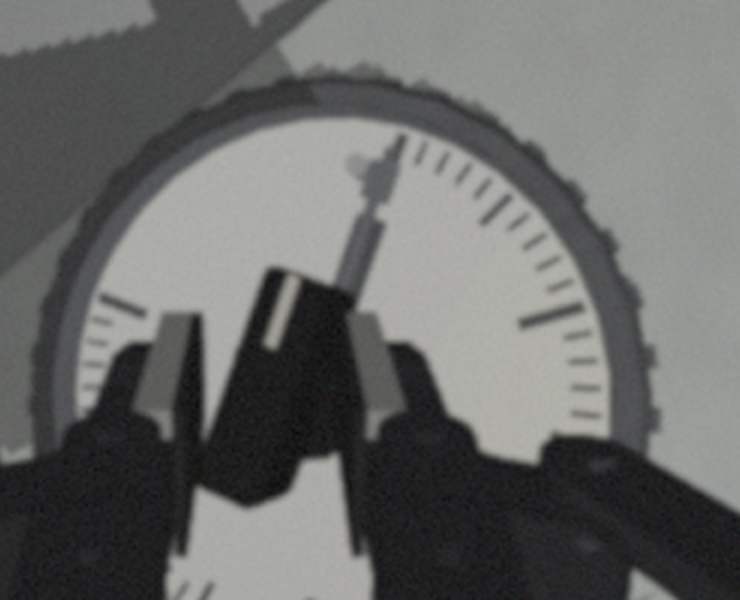

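Call:
drive_tool(
  commands=[
    {"x": 0, "y": 0, "z": 0, "yaw": 0.1, "fingers": 26},
    {"x": 0, "y": 0, "z": 0, "yaw": 0.08, "fingers": 26},
    {"x": 0, "y": -1.5, "z": 0, "yaw": 0, "fingers": 26},
    {"x": 0, "y": -4, "z": 0, "yaw": 0, "fingers": 26},
    {"x": 0, "y": -5, "z": 0, "yaw": 0, "fingers": 26},
    {"x": 0, "y": -5, "z": 0, "yaw": 0, "fingers": 26},
    {"x": 0, "y": -2, "z": 0, "yaw": 0, "fingers": 26},
    {"x": 0, "y": 0, "z": 0, "yaw": 0, "fingers": 26},
  ],
)

```text
clock: 16.25
eef_pos: [0.4598, -0.084, 0.252]
orientation: [0.66, -0.629, -0.28, 0.298]
force: [-0.4, 0.2, -0.0]
opening: 0.022
```

```bash
python3 k.py;python3 snap.py w21|head -1; python3 snap.py s21 scene|head -1;python3 snap.py t21 top|head -1
```

```text
t 16.25 tip [-87.9  -1.4 290.5] jaw 39.4 tooly [-0.041  0.03  -0.999] F [-0.44  0.18 -0.03] M [ 0.013 -0.038 -0.005] open 22.0
clock 16.25
clock 16.3
clock 16.35
```

View pics/w21.png

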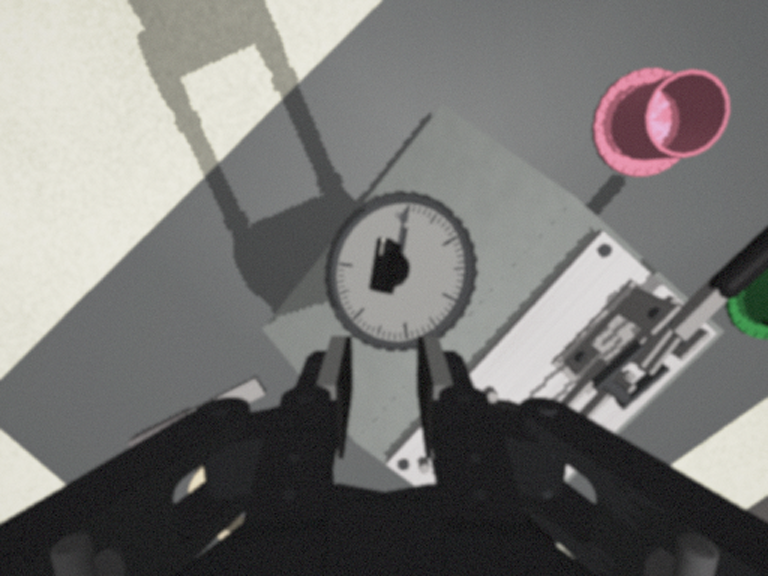

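View pics/s21.png

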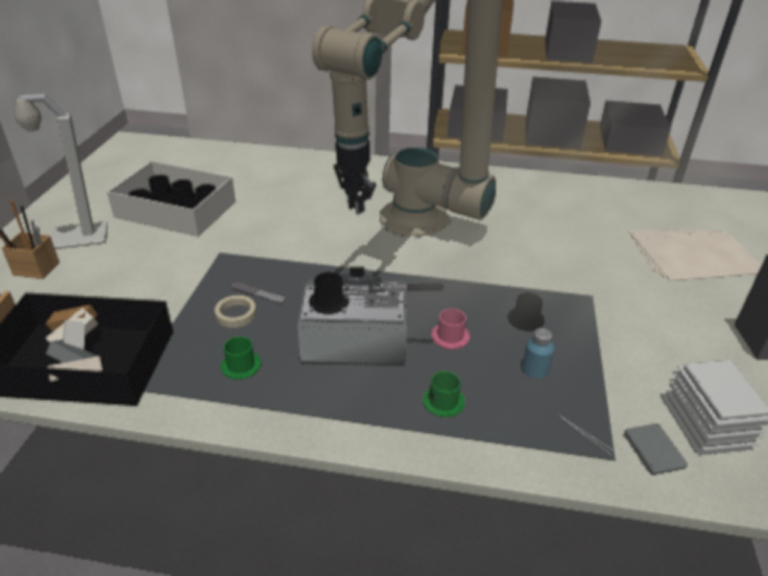

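```bash
python3 - <<'E'
from h import *
_,w=cloud('pics/w21.npz');P=w.reshape(-1,3);P=P[np.isfinite(P[:,0])];L=np.array([loc(p) for p in P])
h=(L-[-.0815,0,.097])@np.array([-.5,0,.866]);a=(L-[-.0815,0,.097])@np.array([.866,0,.5])
b=(np.hypot(a,L[:,1])<.03)&(h>.02)&(h<.034);print('bar',b.sum(),cv2.minAreaRect(np.c_[a[b],L[b,1]].astype(np.float32)*1000))
for t in('w21','s21','t21'):
    _,w=cloud(f'pics/{t}.npz');P=w.reshape(-1,3);L=np.array([loc(p) for p in P[np.isfinite(P[:,0])]])*1000
    k=L[(abs(L[:,0]-59)<5)&(L[:,1]>128)&(L[:,1]<192)&(L[:,2]>165)&(L[:,2]<210)]
    if len(k)>8:f=np.polyfit(k[:,1],k[:,2],1);print(t,len(k),f,np.polyval(f,176),np.degrees(np.arctan(f[0])))
z=np.load('pics/w21.npz')['p'][120:240,205:330,::-1];cv2.imwrite('pics/w21d.png',cv2.resize(z,None,fx=5,fy=5,interpolation=cv2.INTER_CUBIC))
z=np.load('pics/s21.npz')['p'][165:245,190:310,::-1];cv2.imwrite('pics/s21d.png',cv2.resize(z,None,fx=6,fy=6,interpolation=cv2.INTER_CUBIC))
_,w=cloud('pics/t21.npz');P=w[130:230].reshape(-1,3);L=np.array([loc(p) for p in P]);h=L[(np.hypot(L[:,0]-.06,L[:,1]+.056)<.05)&(L[:,2]>.185)&(L[:,2]<.205)]
from scipy.optimize import least_squares
print('housing rim',least_squares(lambda q:np.hypot(h[:,0]-q[0],h[:,1]-q[1])-.0305,[.06,-.056],loss='soft_l1',f_scale=.002).x)
# other things: compare before/after top image
A=np.load('pics/top0.npz')['p'].astype(int);B=np.load('pics/t21.npz')['p'].astype(int)
D=abs(A-B).sum(-1)>80
for nm,(x0,x1,y0,y1) in dict(spare=(125,160,235,270),disp=(120,145,185,215),tape=(328,364,185,220),scr=(315,368,218,240)).items():print(nm,D[y0:y1,x0:x1].sum())
E
```

```text
bar 439 ((0.11496591567993164, -0.7961292266845703), (12.351325035095215, 37.65140914916992), 33.969913482666016)
w21 303 [3.74328316e-02 1.80784892e+02] 187.3730703085284 2.1437423564522957
s21 34 [-1.59491196e-03  1.88020716e+02] 187.74001140308667 -0.0913816467434166
t21 66 [4.36143458e-02 1.82886384e+02] 190.56250901670535 2.4973352569659695
housing rim [ 0.05852679 -0.05688633]
spare 0
disp 0
tape 0
scr 0
```

View pics/w21d.png

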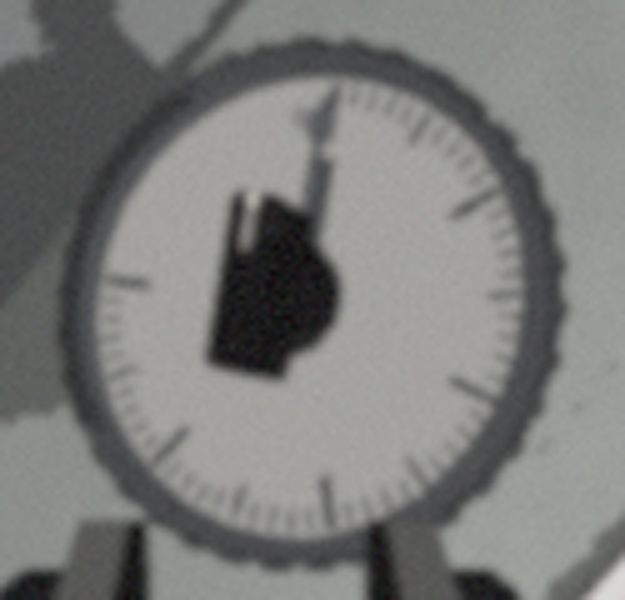

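View pics/s21d.png

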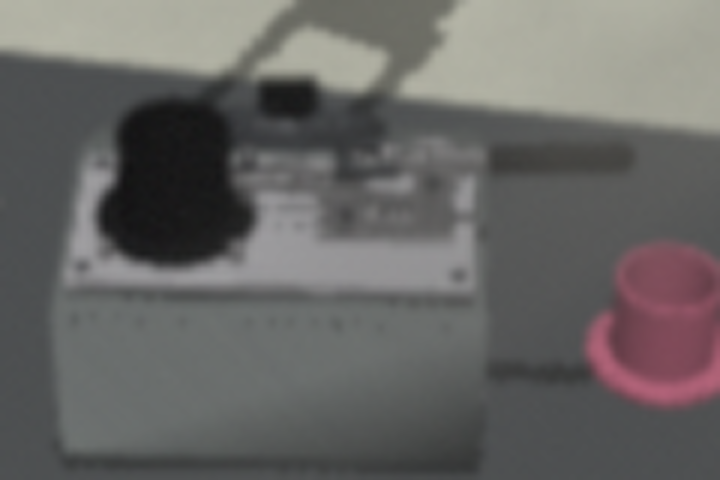

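```bash
python3 - <<'E'
from h import *
n=T((0,0),Q[1],[-.5,0,.866]);c0=T(Q[0],Q[1],[-.0815,0,.097]);ex=T((0,0),Q[1],[.866,0,.5]);ey=T((0,0),Q[1],[0,1.,0])
def warp(tag):
    z=np.load(f'pics/{tag}.npz');g=np.mgrid[-60:60.1:.2,-60:60.1:.2]/1000
    X=c0+(-g[0])[...,None]*ex+(-g[1])[...,None]*ey   # up=uphill, left=+y
    p=proj(z,X.reshape(-1,3)).reshape(g.shape[1:]+(2,)).astype(np.float32)
    return cv2.remap(z['p'][:,:,::-1].copy(),p[...,0],p[...,1],cv2.INTER_CUBIC)
a,b=warp('w2'),warp('w21')
cv2.imwrite('pics/cmp.png',cv2.resize(np.hstack([a,b]),(800,400)))
E
```

```text
(no output)
```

View pics/cmp.png

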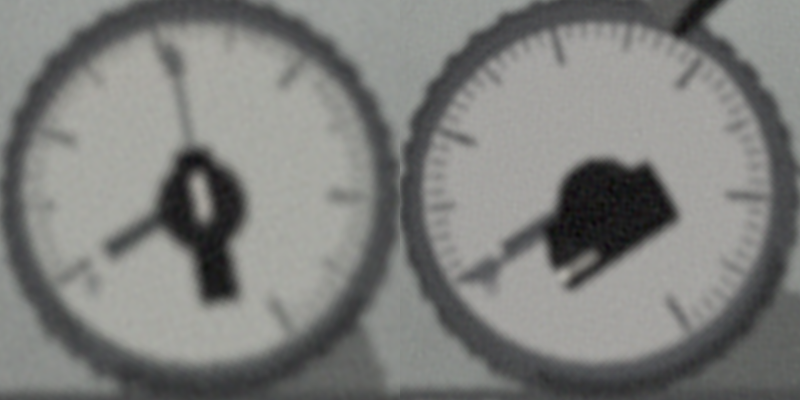

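```bash
python3 -c "
from rig import *
print(sign_off())"
```

```text
the job is handed in; nothing more can be done
None
```

The clamp is locked on the housing's flange, the peak pointer is back at its zero stop, and I handed the job in at about 16.4 s. No verdict was reported.

**Clamp:** I pressed the handle over centre with the shut fingers until it stopped moving at about 11 N.
- **Level check:** the grip-top slope read about 0° from the scene camera, but 2–3° from the top and wrist cameras. The grip height was 187–191 mm against 189 mm when locked.
- **Not measured:** I couldn't measure the pad's force on the flange directly.

**Dial:** I turned the knob about 113° anticlockwise with the open fingers either side of the bar. I stopped when the wrist torque jumped from about 0.06 to 0.16 Nm, well under the 0.35 Nm limit. Afterwards the flag sat on the zero mark against the pin. Rectified before and after views show the dial marks in the same place.

**Other things on the bench:** the housing's rim centre measured within 2 mm of the nest centre. The spare housing, dispenser, tape roll and scraper showed no change in the top camera image.

**What went wrong or disagreed:**
- **TCP offset:** the real fingertips end about 37 mm short of the reported TCP when shut, and about 50 mm short when open. My first press slid off the end of the handle because of this, at about 8 N and with no harm done. I found the cause from the depth images and corrected for it.
- **Tool tilt:** turning the tool left it tilted by about 4°, which made no difference to the work.

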